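# Stock-check the air cylinders under the sliding guard

## Robot

A 6-joint arm with a two-finger parallel gripper is mounted at the origin on the work surface. World frame = base frame: x ahead of the robot, y to its left, z up, the work surface at z = 0. Lengths are in mm, angles in rad, forces in N, time in s.
With the tool pointing down it reaches from about 275 to 1000 mm from the base axis. Payload 8.4 kg.
Tool frame: the origin (TCP) lies midway between the tips of the shut fingers; the grasp point (between the pads) lies r.grip_point_offset behind it (r.grip_point_offset is the distance from the TCP to the grasp point, in mm); z points along the fingers, y is the direction in which the jaws open and shut (so a half turn about z gives the same grasp; the last joint's range is limited). The gripper opens to 85 mm and grips with 20 to 120 N. Pads are 22 mm wide; open, the fingers measure 114 mm over their backs; the gripper's body (76 mm by 85 mm) begins 54 mm behind the grasp point. The pads swing forward as they close: fully open they stand 13 mm farther back than shut.
Start: joints at [1.118, 0.353, 1.633, -0, 1.155, -0.002], TCP at [272.303, 562.565, 231.281] pointing down, gripper open.
Joint ranges: [-2.63, 2.63], [-0.92, 2.1], [0.06, 2.66], [-1.3, 4.44], [0, 2.69], [-3.02, 3.02]. Speed limits (rad/s): [2.22, 2.22, 2.79, 3.14, 3.14, 3.14].

## Interface

Orientations are given as [roll, pitch, yaw] about the fixed x, y, z axes, in that order (R = Rz(yaw) Ry(pitch) Rx(roll)).
In Python, from rig import r gives the robot as it stands.
- The arm moves only by the tool move_arm, never from a script. Its argument "targets" is one flat list of numbers, 5 for each row, row after row: the gripper's target within -1 to 1 (fully open at 1, half-way at 0, shut at -1), then the shift along the tool's x, y, z in cm, then the turn about the tool's z in degrees. In form: [gripper, tx, ty, tz, turn, gripper, tx, ty, tz, turn, ...]. A call has 1 to 10 rows; each row is the pose to reach, as a shift and turn from the pose commanded when the call began, along the tool's axes at that moment; what a row does not reach only later rows make up. A row lasts 1/10 s, in which the tool goes at most 50 mm and 8.59 degrees, less where a joint would pass 70% of its speed; a pose out of reach is approached as far as the arm can. A call with a gripper value outside its range is refused whole. The fingers move at their own pace and stop on an object; "squeeze" is the grip in N (left out, the last holds). Time passes only in rows, so rows that repeat a pose let the fingers close. It gives the time, the measured TCP pose, the force and the opening at its end, in the units of the state.
- r.sense(): the state, without advancing time (a new reading comes with each control period).
- r.grab_frame(name): name is "scene" or "side" or "wrist"; returns a dict with "img" (400x640x3 uint8, blue, green, red), "K" (3x3 intrinsics, pixels), "k1" (the pictures are not rectified: a ray, as slopes to the right and down, at radius r is drawn at 1 + k1 r^2 times it, then the intrinsics apply), "world_to_cam" (4x4, takes a point from world to camera coordinates). Camera axes: x right, y down, z forward; pixel columns grow to the right and rows downward; lengths in mm; the calibration is good to about 2 mm. A picture is of the moment at which its call begins. There is no depth.
- r.sign_off(): hands the job in, once; it reports no verdict.
Trained networks look in a picture, given as the dict that the camera call returned (one of the last four; its "shot" number tells which), for a name from the list of things; names that differ only in an ending like _2 or _b are one class to them, and where a whole thing is asked for, a point or a joint stands for the part that bears it (a point fixed in the world has none). Each returns a list of dicts, best first, with "conf" (0 to 1); they miss things now and then, are a little off and sometimes report something else, mostly with a low value. They report only what shows in the picture. A call takes as long as a camera call.
- r.outline_of(picture, thing): "region" (400x640 bool, what is visible of it).
- r.mark_of(picture, thing): "position" ([x, y, z] in mm, in world coordinates, good to about 4 mm: a listed point, or the origin of a listed thing).
The state is a dict: "clock": time; "qpos": joint angles; "qvel": joint speeds; "joint_efforts": joint torques, N m; "eef_pos": TCP position; "tcp_rot": TCP orientation; "contact_force": force on the tool from outside, world axes, zero at the start; "wrist_torque": the same for the moment, N m; "opening": opening from 0.0 (shut) to 1.0 (fully open).
Only numpy, scipy, OpenCV 4.12 (cv2) and the standard library are available. Lean on these libraries where they do the work, as an engineer would, in place of code of your own. Each camera call takes 0.05 s, during which the arm holds its last target.

## Task

Slide the tray's clear guard fully open and roll each air cylinder in the tray, without lifting it out, until its bar-code label faces up. Then take the scanner from its dock and scan the labels in the order red, yellow, green, blue (skipping any that is missing), holding the scanner still, pointed squarely at each label from about 8 cm for at least two seconds. Finally stand the scanner back in its dock and slide the guard fully shut, with the cylinders still in the tray and everything else on the desk left where it was.

Things in the scene. Friction and masses are not known exactly. Their poses are not given: they have to be found in the camera images.
- tray: fixed grey tray; origin on the table under its centre; x points away from the robot, along the guard track. Inside 200 (x) by 386 mm (y), floor at z = 6 mm, walls 8 mm thick, tops at z = 46 mm. Partitions along x at y = -95, 0, +95 mm (5 mm thick, tops at 24 mm) make four lanes centred on y = -142, -47, +47, +142 mm. End stops (|x| above 78 mm, tops at 18 mm) keep the cylinders within |x| = 62 mm
- guard (a joint): position of the clear sliding guard (216 by 379 by 5 mm, blue edges, top face at z = 52 mm) over the tray, m: 0 = shut (covers the whole tray), 0.215 = fully open (slid along the tray's +x, clear of the lanes). About 2 N of friction, stays where left
- guard_handle (a point): middle of the top edge of the guard's handle, an upright blue rib 14 mm thick (tray x), 110 mm long (tray y), rising 36 mm above the guard (top 88 mm above the table), at tray x = -99 mm when shut; moves with the guard
- dock: fixed black dock for the scanner, an open box 70 by 82 mm outside, 26 mm high, walls and floor 5 mm; origin at the centre of its underside
- scanner: orange and grey bar-code scanner, always on, standing window-down in its dock; origin at the centre of the window on its underside, z up along the grip (it reads along -z). Head 44 (x) by 54 (y) mm up to z = 40 mm; grip above it 34 (x) by 26 (y) mm, z = 40 to 124 mm; cap to 129 mm; 180 g. It reads labels 40 to 130 mm in front of the window
- red: loose compact air cylinder with red ends, may be absent: a plain round aluminium body 34 mm in diameter and 66 mm long; origin at its centre, x along its axis, z out through the middle of its label; lies across a lane of the tray, so it can roll along the tray's x; 120 g
- red_label (a point): centre of the red-ended cylinder's white bar-code label (38 mm long, 24 mm round the curve), on the surface 17 mm from the axis; z is the label's outward normal, x along the cylinder
- yellow: loose compact air cylinder with yellow ends, may be absent: a plain round aluminium body 34 mm in diameter and 66 mm long; origin at its centre, x along its axis, z out through the middle of its label; lies across a lane of the tray, so it can roll along the tray's x; 120 g
- yellow_label (a point): centre of the yellow-ended cylinder's white bar-code label (38 mm long, 24 mm round the curve), on the surface 17 mm from the axis; z is the label's outward normal, x along the cylinder
- green: loose compact air cylinder with green ends, may be absent: a plain round aluminium body 34 mm in diameter and 66 mm long; origin at its centre, x along its axis, z out through the middle of its label; lies across a lane of the tray, so it can roll along the tray's x; 120 g
- green_label (a point): centre of the green-ended cylinder's white bar-code label (38 mm long, 24 mm round the curve), on the surface 17 mm from the axis; z is the label's outward normal, x along the cylinder
- blue: loose compact air cylinder with blue ends, may be absent: a plain round aluminium body 34 mm in diameter and 66 mm long; origin at its centre, x along its axis, z out through the middle of its label; lies across a lane of the tray, so it can roll along the tray's x; 120 g
- blue_label (a point): centre of the blue-ended cylinder's white bar-code label (38 mm long, 24 mm round the curve), on the surface 17 mm from the axis; z is the label's outward normal, x along the cylinder
- jar: bystander, clear jar, 64 mm wide, 90 mm high; origin at the centre of its underside
- carton: bystander, cardboard carton 90 by 120 by 80 mm; origin at the centre of its underside
- elbow: bystander, green pipe elbow 70 mm high; origin at the centre of its underside
- tape: bystander, yellow ring of tape 90 mm wide, 24 mm high; origin at the centre of its underside
- mug: bystander, white mug 76 mm wide, 90 mm high; origin at the centre of its underside
- can: bystander, steel can 60 mm wide, 110 mm high; origin at the centre of its underside

How it is judged (in metres and radians):
On the way, in this order (a step that is already met when the one before it is completed fails the run):
1. the guard is slid open (at least 190 mm) (value of joint guard above 0.19 m), for 0.2 s.
2. red label scanned: 40 to 130 mm below the scanner's window, within 15 mm of the window's centre in its x and y, facing up within 0.6 rad and the scanner's axis within 0.35, kept there 1.5 s (x of red_label in the frame of scanner between -0.015 and 0.015 m and y of red_label in the frame of scanner between -0.015 and 0.015 m and z of red_label in the frame of scanner between -0.13 and -0.04 m and z of scanner in the frame of red_label above 0.03 m and angle between the z axis of scanner and the z axis of red_label, either way round below 0.35 rad and angle between red_label's own z axis and vertical below 0.6 rad and linear speed of red below 0.02 m/s), for 1.5 s.
3. yellow label scanned: 40 to 130 mm below the scanner's window, within 15 mm of the window's centre in its x and y, facing up within 0.6 rad and the scanner's axis within 0.35, kept there 1.5 s (x of yellow_label in the frame of scanner between -0.015 and 0.015 m and y of yellow_label in the frame of scanner between -0.015 and 0.015 m and z of yellow_label in the frame of scanner between -0.13 and -0.04 m and z of scanner in the frame of yellow_label above 0.03 m and angle between the z axis of scanner and the z axis of yellow_label, either way round below 0.35 rad and angle between yellow_label's own z axis and vertical below 0.6 rad and linear speed of yellow below 0.02 m/s), for 1.5 s.
4. green label scanned: 40 to 130 mm below the scanner's window, within 15 mm of the window's centre in its x and y, facing up within 0.6 rad and the scanner's axis within 0.35, kept there 1.5 s (x of green_label in the frame of scanner between -0.015 and 0.015 m and y of green_label in the frame of scanner between -0.015 and 0.015 m and z of green_label in the frame of scanner between -0.13 and -0.04 m and z of scanner in the frame of green_label above 0.03 m and angle between the z axis of scanner and the z axis of green_label, either way round below 0.35 rad and angle between green_label's own z axis and vertical below 0.6 rad and linear speed of green below 0.02 m/s), for 1.5 s.
5. blue label scanned: 40 to 130 mm below the scanner's window, within 15 mm of the window's centre in its x and y, facing up within 0.6 rad and the scanner's axis within 0.35, kept there 1.5 s (x of blue_label in the frame of scanner between -0.015 and 0.015 m and y of blue_label in the frame of scanner between -0.015 and 0.015 m and z of blue_label in the frame of scanner between -0.13 and -0.04 m and z of scanner in the frame of blue_label above 0.03 m and angle between the z axis of scanner and the z axis of blue_label, either way round below 0.35 rad and angle between blue_label's own z axis and vertical below 0.6 rad and linear speed of blue below 0.02 m/s), for 1.5 s.
At the end, for the whole second after the job is handed in: guard shut to within 8 mm; scanner standing upright (within 0.15 rad) at rest on the floor of its dock, within 20 mm of its middle; every cylinder lying in the tray (value of joint guard below 0.008 m and x of scanner in the frame of dock between -0.02 and 0.02 m and y of scanner in the frame of dock between -0.02 and 0.02 m and z of scanner in the frame of dock below 0.012 m and angle between scanner's own z axis and vertical below 0.15 rad and linear speed of scanner below 0.02 m/s and x of red in the frame of tray between -0.1 and 0.1 m and y of red in the frame of tray between -0.193 and 0.193 m and z of each of red, yellow, green, blue in the frame of tray below 0.035 m and x of yellow in the frame of tray between -0.1 and 0.1 m and y of yellow in the frame of tray between -0.193 and 0.193 m and x of green in the frame of tray between -0.1 and 0.1 m and y of green in the frame of tray between -0.193 and 0.193 m and x of blue in the frame of tray between -0.1 and 0.1 m and y of blue in the frame of tray between -0.193 and 0.193 m); the robot touches nothing.
It fails at once if a cylinder is lifted out of the tray (centre more than 50 mm above the table) (z of any of red, yellow, green, blue in the frame of tray above 0.05 m).
It fails at once if a bystander is moved more than 30 mm (distance of any of jar, carton, elbow, tape, mug, can from where it was at the start of the episode above 0.03 m).
Of red, yellow, green, blue only 3 to 4 are there at a start; the rules pass over those that are not, and their reading is None.
At some moment in a run one of red, yellow, green, blue may be knocked a few centimetres aside while the robot is not near it.
It also fails if it takes over 210 s, if anything falls off the work surface, if the arm or the gripper's body presses on something with over 40 N, if the wrist force passes 120 N, or if a joint passes its speed limit or range.

## Working session

There is one attempt and no reset: what is moved stays moved. The work goes in short steps, Python scripts to look and compute and a tool call to move; the robot and the scene stay as the last step left them, time stands still between calls to the robot, and variables do not carry over. Pictures are saved under pics/ and viewed, and the job is handed in when it is done.

Besides the shell and the picture viewer there is one more tool, called as name(argument=value, ...) on one line, values as JSON. move_arm: Moves the arm, as the interface text tells. Its arguments: {"type":"object","properties":{"targets":{"type":"array","items":{"type":"number"}},"squeeze":{"type":"number"}},"required":["targets"]}

```bash
ls; mkdir -p pics
cat > h.py <<'E'
from rig import r
import numpy as np, cv2
from scipy.spatial.transform import Rotation as R
names=['tray','guard_handle','dock','scanner','red','red_label','yellow','yellow_label','green','green_label','blue','blue_label','jar','carton','elbow','tape','mug','can']
def save(f,n): cv2.imwrite('pics/%s.png'%n,f['img'])
def look(cam,nm,ths):
    f=r.grab_frame(cam); save(f,nm)
    for t in ths:
        m=r.mark_of(f,t)
        print(cam,t,[(np.round(x['position']).tolist(),round(x['conf'],2)) for x in m[:2]])
    return f
def st():
    s=r.sense(); print({k:np.round(s[k],3).tolist() for k in ('clock','eef_pos','tcp_rot','contact_force','opening','qpos')})
def proj(f,p):
    p=np.atleast_2d(p); c=(f['world_to_cam']@np.c_[p,np.ones(len(p))].T)[:3]
    s=c[:2]/c[2]; s=s*(1+f['k1']*(s**2).sum(0)); return (f['K'][:2,:2]@s+f['K'][:2,2:]).T
def ray(f,uv,z):
    K=f['K'];d=(np.array(uv)-K[:2,2])/[K[0,0],K[1,1]];s=d.copy()
    for _ in range(20): s=d/(1+f['k1']*(s@s))
    W=np.linalg.inv(f['world_to_cam']); o=W[:3,3]; v=W[:3,:3]@np.r_[s,1]
    return o+v*(z-o[2])/v[2]
E
python3 - <<'E'
from h import *
st(); print(r.grip_point_offset)
for c in ('scene','side','wrist'): look(c,c+'0',names if c!='wrist' else [])
print(r.sense()['clock'])
E
```

```text
pics
{'clock': 0.0, 'eef_pos': [272.08, 562.123, 230.544], 'tcp_rot': [-3.14, -0.0, 2.691], 'contact_force': [-0.073, -0.854, -0.885], 'opening': 0.999, 'qpos': [1.118, 0.354, 1.634, 0.0, 1.155, -0.002]}
18.700000000000003
scene tray [([517.0, 76.0, 2.0], 0.64)]
scene guard_handle [([418.0, 67.0, 90.0], 0.8)]
scene dock [([445.0, -358.0, -3.0], 0.5)]
scene scanner [([437.0, -357.0, 4.0], 0.67), ([418.0, 68.0, 89.0], 0.49)]
scene red []
scene red_label []
scene yellow []
scene yellow_label []
scene green []
scene green_label []
scene blue []
scene blue_label []
scene jar [([369.0, 418.0, -0.0], 0.83)]
scene carton [([505.0, 426.0, 1.0], 0.68)]
scene elbow [([673.0, -312.0, 2.0], 0.74)]
scene tape [([658.0, -468.0, 1.0], 0.93)]
scene mug [([429.0, 578.0, 3.0], 0.9), ([515.0, 74.0, 2.0], 0.2)]
scene can [([655.0, 385.0, 1.0], 0.75)]
side tray [([517.0, 69.0, 0.0], 0.64), ([504.0, 424.0, 3.0], 0.29)]
side guard_handle [([416.0, 72.0, 86.0], 0.87), ([429.0, 573.0, 3.0], 0.31)]
side dock [([441.0, -359.0, -1.0], 0.66)]
side scanner [([438.0, -355.0, 3.0], 0.71)]
side red [([429.0, 579.0, 0.0], 0.47)]
side red_label []
side yellow []
side yellow_label []
side green []
side green_label []
side blue []
side blue_label []
side jar [([370.0, 412.0, 3.0], 0.88)]
side carton []
side elbow [([675.0, -314.0, -6.0], 0.55), ([442.0, -360.0, -1.0], 0.18)]
side tape [([653.0, -463.0, -4.0], 0.77)]
side mug []
side can [([653.0, 385.0, -1.0], 0.93)]
1.95
```

View pics/scene0.png

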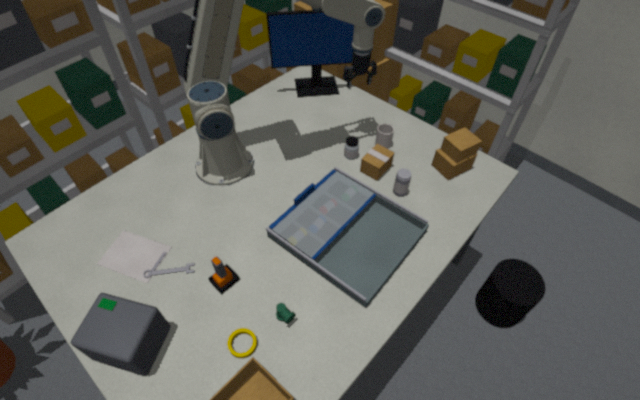

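View pics/side0.png

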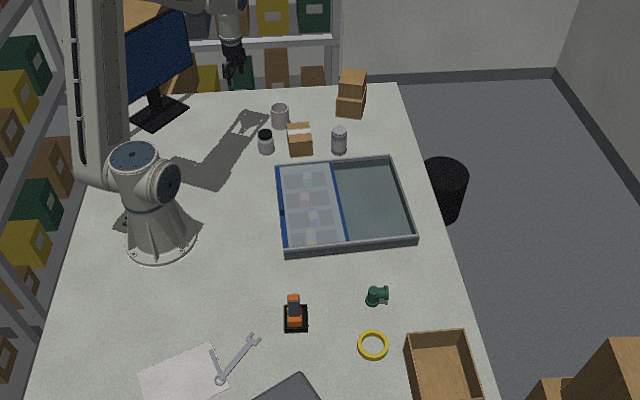

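View pics/wrist0.png

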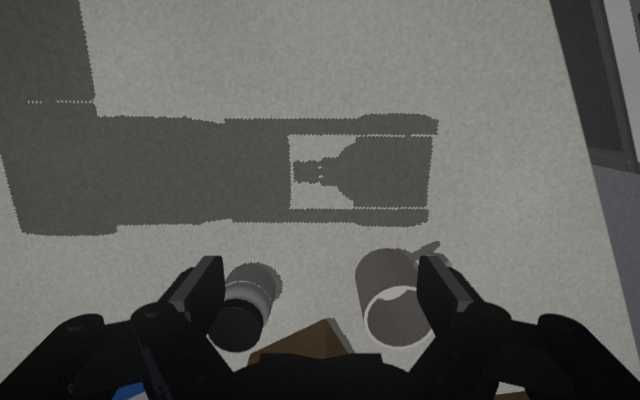

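Run:
```python
import cv2
a=cv2.imread('pics/side0.png')[145:265,260:430]; b=cv2.imread('pics/scene0.png')[160:305,255:435]
cv2.imwrite('pics/c1.png',cv2.resize(a,None,fx=4.7,fy=4.7,interpolation=2)); cv2.imwrite('pics/c2.png',cv2.resize(b,None,fx=4.1,fy=4.1,interpolation=2))
```

```text
(no output)
```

View pics/c1.png

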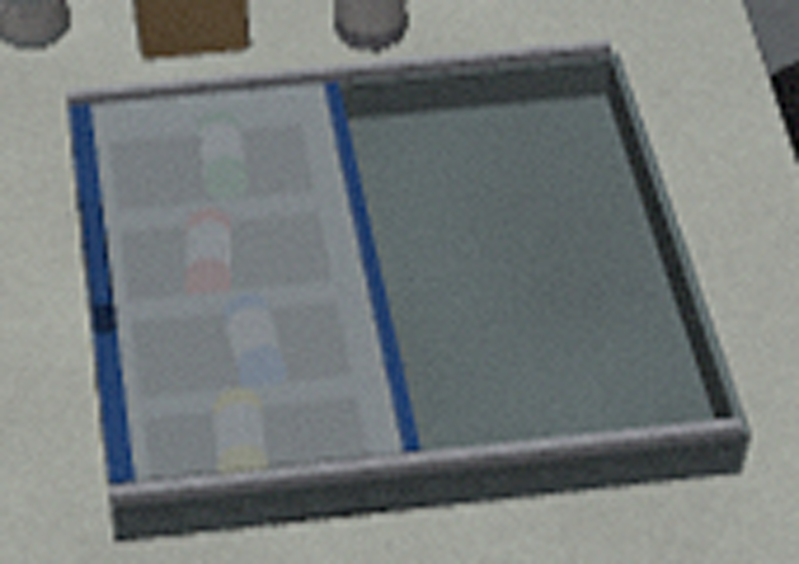

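View pics/c2.png

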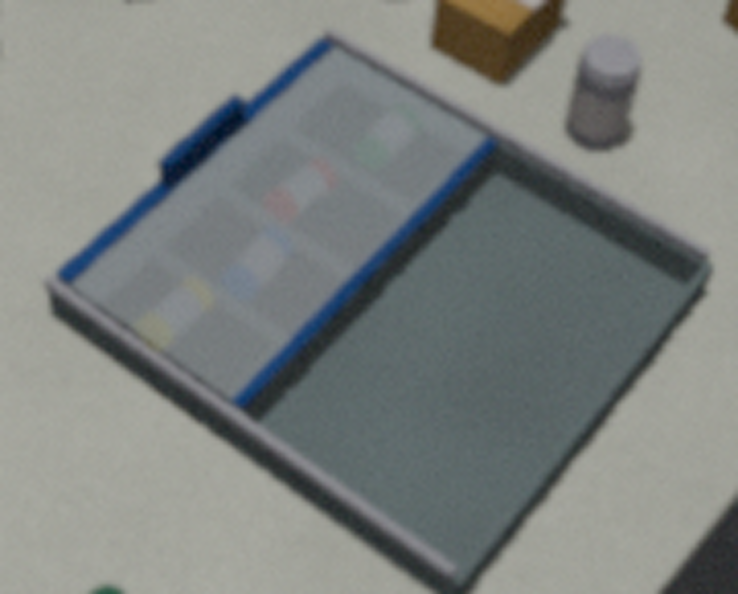

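Run:
```python
from h import *
f=r.grab_frame('side'); g=r.grab_frame('scene')
for (u,v) in [(70,103),(110,484),(420,450),(340,82)]:
    print(ray(f,(260+u/4.7,145+v/4.7),52).round(1))
for (u,v) in [(330,37),(58,275),(238,407),(497,143)]:
    print(ray(g,(255+u/4.1,160+v/4.1),52).round(1))
```

```text
[404.3 257.4  52. ]
[ 420.9 -125.3   52. ]
[ 635.3 -114.3   52. ]
[619.6 262.6  52. ]
[408.4 263.3  52. ]
[ 422.3 -122.7   52. ]
[ 631.8 -114.7   52. ]
[617.  264.3  52. ]
```

```bash
cat >> h.py <<'E'
T0=np.array([518.5,71.5]); TY=0.04
def tw(x,y): # tray->world
    c,s=np.cos(TY),np.sin(TY); return T0+[c*x-s*y,s*x+c*y]
def wt(p):
    c,s=np.cos(TY),np.sin(TY); d=np.array(p[:2])-T0; return np.array([c*d[0]+s*d[1],-s*d[0]+c*d[1]])
def go(p,yaw=None):
    s=r.sense(); M=R.from_euler('xyz',s['tcp_rot']).as_matrix()
    d=M.T@(np.array(p)-s['eef_pos'])/10
    y0=s['tcp_rot'][2]; yaw=y0 if yaw is None else yaw
    t=np.degrees((y0-yaw+np.pi)%(2*np.pi)-np.pi)
    print('shift',d.round(2),'turn',round(t,1))
E
python3 - <<'E'
from h import *
go([*tw(-99.5,0),200],1.611)
E
```

```text
shift [-34.78 -38.16   3.13] turn 61.9
```

move_arm(targets=[1, -34.8, -38.2, 3.1, 62, 1, -34.8, -38.2, 3.1, 62, 1, -34.8, -38.2, 3.1, 62, 1, -34.8, -38.2, 3.1, 62, 1, -34.8, -38.2, 3.1, 62, 1, -34.8, -38.2, 3.1, 62, 1, -34.8, -38.2, 3.1, 62, 1, -34.8, -38.2, 3.1, 62, 1, -34.8, -38.2, 3.1, 62, 1, -34.8, -38.2, 3.1, 62])

```text
clock: 3.05
eef_pos: [414.5, 82.1, 201.6]
tcp_rot: [3.14, -0.0, 1.609]
contact_force: [1.3, 1.3, -0.2]
opening: 0.999
```

Run:
```python
from h import *
st();go([*tw(-99.5,0),160],1.611)
f=look('wrist','w1',['guard_handle','tray'])
```

```text
{'clock': 3.05, 'eef_pos': [414.453, 82.124, 201.636], 'tcp_rot': [3.14, -0.0, 1.609], 'contact_force': [1.32, 1.324, -0.227], 'opening': 0.999, 'qpos': [0.192, 0.067, 2.075, 0.0, 0.998, 0.154]}
shift [-1.48  0.4   4.16] turn -0.1
wrist guard_handle [([421.0, 62.0, 92.0], 0.85)]
wrist tray [([511.0, 73.0, -2.0], 0.86)]
```

View pics/w1.png

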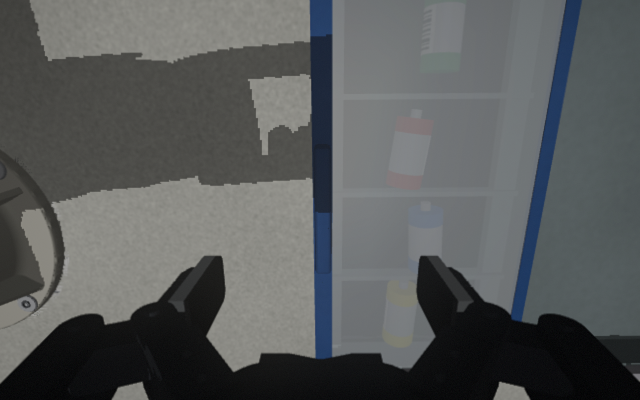

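move_arm(targets=[1, -1.5, 0.4, 4, 0, 1, -1.5, 0.4, 8, 0, 1, -1.5, 0.4, 11, 0, 1, -1.5, 0.4, 13, 0, 1, -1.5, 0.4, 14.3, 0, 1, -1.5, 0.4, 14.3, 0, 1, -1.5, 0.4, 14.3, 0])

```text
clock: 3.9
eef_pos: [418.6, 70.1, 58.5]
tcp_rot: [-3.141, -0.0, 1.61]
contact_force: [0.1, -0.4, 0.1]
opening: 1.004
```

move_arm(squeeze=30, targets=[-1, 0, 0, 0, 0, -1, 0, 0, 0, 0, -1, 0, 0, 0, 0, -1, 0, 0, 0, 0, -1, 0, 0, 0, 0, -1, 0, 0, 0, 0, -1, 0, 0, 0, 0, -1, 0, 0, 0, 0])

```text
clock: 4.7
eef_pos: [418.8, 69.1, 58.6]
tcp_rot: [3.141, 0.0, 1.609]
contact_force: [-0.4, -0.4, 5.5]
opening: 0.159
```

Run:
```python
from h import *
st();s=r.sense();go([*tw(wt(s['eef_pos'])[0]+214,wt(s['eef_pos'])[1]),s['eef_pos'][2]])
look('wrist','w2',[])
```

```text
{'clock': 4.7, 'eef_pos': [418.761, 69.149, 58.618], 'tcp_rot': [3.141, 0.0, 1.609], 'contact_force': [-0.446, -0.449, 5.508], 'opening': 0.159, 'qpos': [0.16, 0.318, 2.187, -0.0, 0.636, 0.122]}
shift [ 0.04 21.4   0.  ] turn 0.0
```

View pics/w2.png

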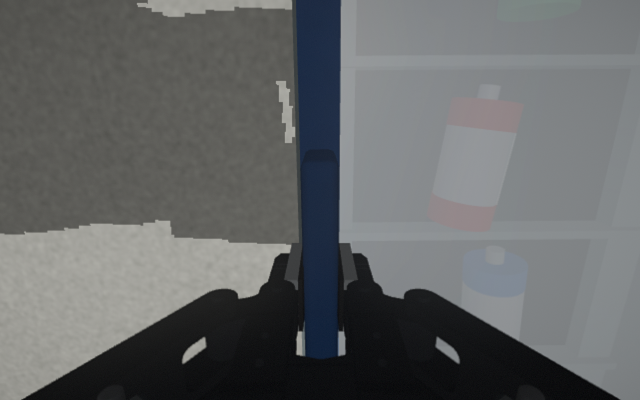

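move_arm(targets=[-1, 0, 1, 0, 0, -1, 0, 3.5, 0, 0, -1, 0, 6, 0, 0, -1, 0, 8.5, 0, 0, -1, 0, 11, 0, 0, -1, 0, 13.5, 0, 0, -1, 0, 16, 0, 0, -1, 0, 18.5, 0, 0, -1, 0, 20.5, 0, 0, -1, 0, 21.4, 0, 0])

```text
clock: 5.75
eef_pos: [631.4, 79.0, 58.5]
tcp_rot: [-3.137, -0.002, 1.608]
contact_force: [-30.1, 10.1, 37.2]
opening: 0.158
```

move_arm(targets=[-1, 0, 0, 0, 0, -1, 0, 0, 0, 0, 1, 0, 0, 0, 0, 1, 0, 0, 0, 0, 1, 0, 0, 0, 0, 1, 0, 0, 0, 0])

```text
clock: 6.35
eef_pos: [632.5, 77.0, 58.2]
tcp_rot: [-3.142, 0.0, 1.608]
contact_force: [-0.4, -0.1, 0.5]
opening: 0.827
```

Run:
```python
from h import *
st();go([*tw(-20,0),350],1.611)
```

```text
{'clock': 6.35, 'eef_pos': [632.535, 77.005, 58.194], 'tcp_rot': [-3.142, 0.0, 1.608], 'contact_force': [-0.367, -0.142, 0.495], 'opening': 0.827, 'qpos': [0.119, 0.569, 1.727, -0.0, 0.846, 0.081]}
shift [ -0.13 -13.42 -29.18] turn -0.1
```

move_arm(targets=[1, 0, 0, -4, 0, 1, 0, -3, -9, 0, 1, -3, -7, -14, 0, 1, -6, -11, -19, 0, 1, -6, -13.4, -24, 0, 1, -6, -13.4, -26, 0, 1, -6, -13.4, -26, 0, 1, -6, -13.4, -26, 0])

```text
clock: 7.15
eef_pos: [501.5, 11.7, 321.8]
tcp_rot: [3.136, 0.0, 1.608]
contact_force: [0.1, -0.2, -0.6]
opening: 0.994
```

Run:
```python
from h import *
st()
cyl=['red','yellow','green','blue']
f=look('wrist','w3',sum([[c,c+'_label'] for c in cyl],[])+['guard_handle','tray'])
```

```text
{'clock': 7.15, 'eef_pos': [501.516, 11.659, 321.822], 'tcp_rot': [3.136, 0.0, 1.608], 'contact_force': [0.092, -0.192, -0.622], 'opening': 0.994, 'qpos': [0.02, 0.074, 1.784, -0.0, 1.278, -0.016]}
wrist red [([498.0, 112.0, 24.0], 0.64)]
wrist red_label [([520.0, 108.0, 20.0], 0.61)]
wrist yellow [([503.0, -66.0, 25.0], 0.65)]
wrist yellow_label [([495.0, -67.0, 16.0], 0.59)]
wrist green []
wrist green_label [([500.0, 118.0, 24.0], 0.2)]
wrist blue [([529.0, 22.0, 24.0], 0.87)]
wrist blue_label [([498.0, 114.0, 24.0], 0.58), ([539.0, 23.0, 15.0], 0.56)]
wrist guard_handle [([634.0, 76.0, 89.0], 0.85)]
wrist tray [([514.0, 72.0, 1.0], 0.66)]
```

View pics/w3.png

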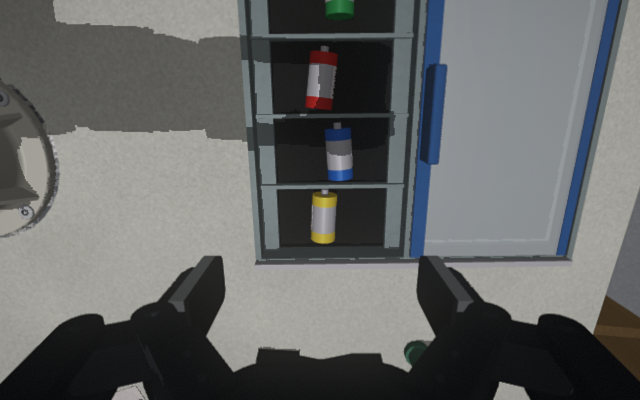

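move_arm(targets=[1, 4, 0, 4, 0, 1, 7, 0, 8, 0, 1, 7.5, 0, 11, 0, 1, 7.5, 0, 11, 0, 1, 7.5, 0, 11, 0])

```text
clock: 8.2
eef_pos: [498.1, 87.1, 208.7]
tcp_rot: [-3.141, 0.0, 1.609]
contact_force: [1.0, -0.5, 1.6]
opening: 0.998
```

Run:
```python
from h import *
st()
cyl=['red','yellow','green','blue']
f=look('wrist','w4',sum([[c,c+'_label'] for c in cyl],[])+['guard_handle','tray'])
W=np.linalg.inv(f['world_to_cam']);print(W.round(2),f['K'])
```

```text
{'clock': 8.2, 'eef_pos': [498.114, 87.077, 208.707], 'tcp_rot': [-3.141, 0.0, 1.609], 'contact_force': [0.995, -0.454, 1.598], 'opening': 0.998, 'qpos': [0.17, 0.193, 1.907, -0.0, 1.042, 0.132]}
wrist red [([499.0, 114.0, 22.0], 0.76)]
wrist red_label [([519.0, 111.0, 21.0], 0.63)]
wrist yellow [([505.0, -67.0, 28.0], 0.59), ([500.0, 219.0, 23.0], 0.57)]
wrist yellow_label [([497.0, -69.0, 17.0], 0.89)]
wrist green [([518.0, 222.0, 28.0], 0.78)]
wrist green_label [([502.0, 218.0, 22.0], 0.75)]
wrist blue [([532.0, 20.0, 24.0], 0.78), ([518.0, 221.0, 28.0], 0.27)]
wrist blue_label [([541.0, 18.0, 15.0], 0.88)]
wrist guard_handle [([632.0, 75.0, 91.0], 0.85)]
wrist tray [([516.0, 72.0, -2.0], 0.9)]
[[ 1.0000e+00  4.0000e-02  1.0000e-02  4.9583e+02]
 [ 4.0000e-02 -9.6000e-01 -2.8000e-01  1.5711e+02]
 [-0.0000e+00  2.8000e-01 -9.6000e-01  3.5097e+02]
 [ 0.0000e+00  0.0000e+00  0.0000e+00  1.0000e+00]] [[326.78649371   0.         320.44847222]
 [  0.         326.78649371 201.3884588 ]
 [  0.           0.           1.        ]]
```

View pics/w4.png

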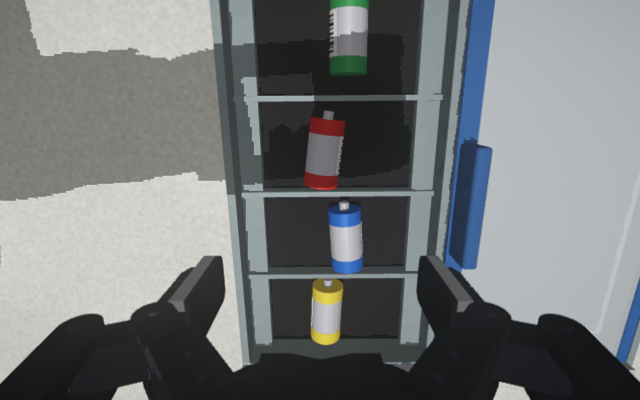

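Run:
```python
from h import *
go([518,219.5,110]);go([518,219.5,14]); print(wt([518,220]))
```

```text
shift [13.16  2.48  9.86] turn 0.0
shift [13.16  2.47 19.46] turn 0.0
[  5.43881607 148.40121051]
```

move_arm(targets=[0.2, 5, 1, 4, 0, 0.2, 9, 2, 8, 0, 0.2, 13.2, 2.5, 10, 0, 0.2, 13.2, 2.5, 10, 0, 0.2, 13.2, 2.5, 12, 0, 0.2, 13.2, 2.5, 14, 0, 0.2, 13.2, 2.5, 14, 0, 0.2, 13.2, 2.5, 14, 0])

```text
clock: 9.55
eef_pos: [518.0, 219.8, 68.7]
tcp_rot: [-3.141, 0.0, 1.609]
contact_force: [-0.0, -0.0, -0.4]
opening: 0.602
```

Run:
```python
from h import *
st()
f=look('wrist','w5',['green','green_label','red'])
```

```text
{'clock': 9.55, 'eef_pos': [518.049, 219.785, 68.713], 'tcp_rot': [-3.141, 0.0, 1.609], 'contact_force': [-0.042, -0.034, -0.431], 'opening': 0.602, 'qpos': [0.399, 0.464, 1.891, -0.0, 0.787, 0.361]}
wrist green [([523.0, 223.0, 27.0], 0.85)]
wrist green_label [([500.0, 220.0, 22.0], 0.74)]
wrist red [([497.0, 114.0, 22.0], 0.7)]
```

View pics/w5.png

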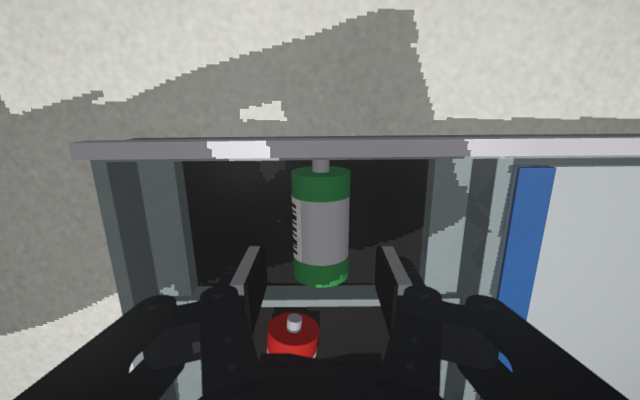

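move_arm(targets=[0.2, 0.2, 0, 2, 0, 0.2, 0.2, 0, 4, 0, 0.2, 0.2, 0, 5.4, 0, 0.2, 0.2, 0, 5.4, 0, -0.1, 0.2, 0, 5.4, 0, -0.1, 0.2, 0, 5.4, 0, -0.1, 0.2, 0, 5.4, 0])

```text
clock: 10.45
eef_pos: [518.5, 222.3, 15.2]
tcp_rot: [3.14, -0.0, 1.609]
contact_force: [0.2, 0.5, 0.5]
opening: 0.454
```

Run:
```python
from h import *
st()
f=look('wrist','w6',['green','green_label'])
```

```text
{'clock': 10.45, 'eef_pos': [518.54, 222.296, 15.211], 'tcp_rot': [3.14, -0.0, 1.609], 'contact_force': [0.184, 0.547, 0.541], 'opening': 0.454, 'qpos': [0.402, 0.55, 1.908, -0.0, 0.682, 0.364]}
wrist green [([519.0, 224.0, 26.0], 0.94)]
wrist green_label [([501.0, 219.0, 21.0], 0.69)]
```

View pics/w6.png

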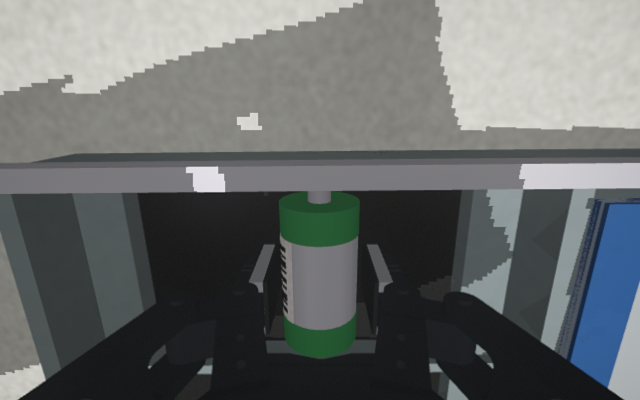

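move_arm(targets=[-0.1, 0, 0.2, 0, 0, -0.1, 0, 0.5, 0, 0, -0.1, 0, 0.8, 0, 0, -0.1, 0, 1.1, 0, 0, -0.1, 0, 1.4, 0, 0, -0.1, 0, 1.7, 0, 0, -0.1, 0, 2, 0, 0, -0.1, 0, 2.3, 0, 0, -0.1, 0, 2.6, 0, 0, -0.1, 0, 2.8, 0, 0])

```text
clock: 11.6
eef_pos: [546.3, 223.1, 14.4]
tcp_rot: [3.141, -0.0, 1.609]
contact_force: [0.1, 0.3, -0.1]
opening: 0.452
```

Run:
```python
from h import *
st()
f=look('wrist','w7',['green','green_label'])
```

```text
{'clock': 11.6, 'eef_pos': [546.278, 223.117, 14.372], 'tcp_rot': [3.141, -0.0, 1.609], 'contact_force': [0.138, 0.29, -0.131], 'opening': 0.452, 'qpos': [0.385, 0.58, 1.849, -0.0, 0.712, 0.347]}
wrist green [([545.0, 222.0, 24.0], 0.85)]
wrist green_label [([546.0, 218.0, 36.0], 0.72)]
```

View pics/w7.png

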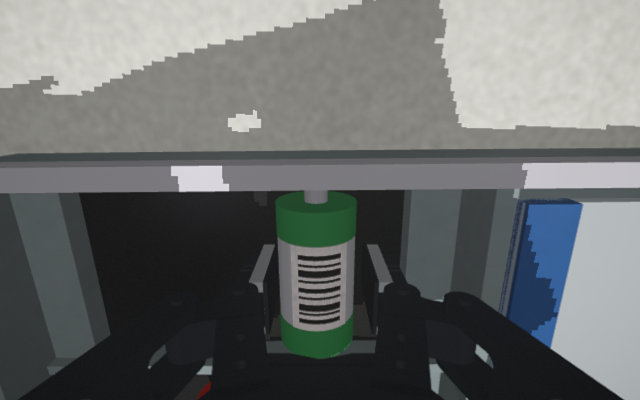

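Run:
```python
from h import *
go([498,113.5,60]);
```

```text
shift [-10.77  -5.21  -4.57] turn 0.0
```

move_arm(targets=[0.2, 0, 0, 0, 0, 0.2, 0, 0, 0, 0, 0.2, 0, 0, -2.5, 0, 0.2, 0, 0, -5.5, 0, 0.2, -5, -2.5, -6, 0, 0.2, -10, -5.2, -6, 0, 0.2, -10.8, -5.2, -6, 0, 0.2, -10.8, -5.2, -5, 0, 0.2, -10.8, -5.2, -5, 0])

```text
clock: 12.65
eef_pos: [497.8, 113.1, 63.6]
tcp_rot: [-3.141, -0.0, 1.607]
contact_force: [-0.5, 0.2, 0.4]
opening: 0.603
```

Run:
```python
from h import *
st()
f=look('wrist','w8',['red','red_label','green'])
```

```text
{'clock': 12.65, 'eef_pos': [497.799, 113.114, 63.571], 'tcp_rot': [-3.141, -0.0, 1.607], 'contact_force': [-0.475, 0.162, 0.449], 'opening': 0.603, 'qpos': [0.22, 0.41, 2.006, 0.0, 0.726, 0.183]}
wrist red [([498.0, 116.0, 23.0], 0.7)]
wrist red_label [([516.0, 113.0, 23.0], 0.77)]
wrist green [([545.0, 225.0, 28.0], 0.79), ([511.0, 70.0, 0.0], 0.71)]
```

View pics/w8.png

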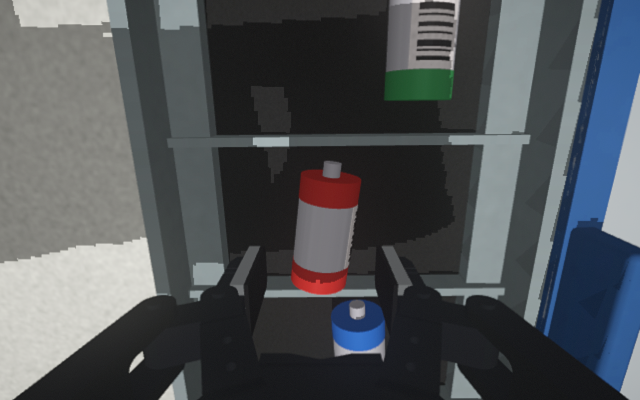

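move_arm(targets=[0.2, 0.1, 0.1, 2, 0, 0.2, 0.1, 0.1, 4, 0, 0.2, 0.1, 0.1, 4.9, 0, 0.2, 0.1, 0.1, 4.9, 0, -0.1, 0.1, 0.1, 4.9, 0, -0.1, 0.1, 0.1, 4.9, 0, -0.1, 0.1, 0.1, 4.9, 0])

```text
clock: 13.55
eef_pos: [499.6, 114.4, 16.1]
tcp_rot: [3.14, -0.0, 1.609]
contact_force: [0.2, 0.0, 0.4]
opening: 0.453
```

move_arm(targets=[-0.1, 0, -0.2, 0, 0, -0.1, 0, -0.5, 0, 0, -0.1, 0, -0.8, 0, 0, -0.1, 0, -1.1, 0, 0, -0.1, 0, -1.4, 0, 0, -0.1, 0, -1.7, 0, 0, -0.1, 0, -2, 0, 0, -0.1, 0, -2.3, 0, 0, -0.1, 0, -2.6, 0, 0, -0.1, 0, -2.8, 0, 0])

```text
clock: 14.55
eef_pos: [470.7, 113.2, 15.3]
tcp_rot: [-3.141, 0.0, 1.609]
contact_force: [-0.4, 0.4, 0.6]
opening: 0.45
```

Run:
```python
from h import *
st()
f=look('wrist','w9',['red','red_label'])
```

```text
{'clock': 14.55, 'eef_pos': [470.652, 113.176, 15.306], 'tcp_rot': [-3.141, 0.0, 1.609], 'contact_force': [-0.38, 0.37, 0.57], 'opening': 0.45, 'qpos': [0.233, 0.469, 2.08, 0.0, 0.593, 0.195]}
wrist red [([472.0, 117.0, 24.0], 0.8)]
wrist red_label [([472.0, 117.0, 41.0], 0.62)]
```

View pics/w9.png

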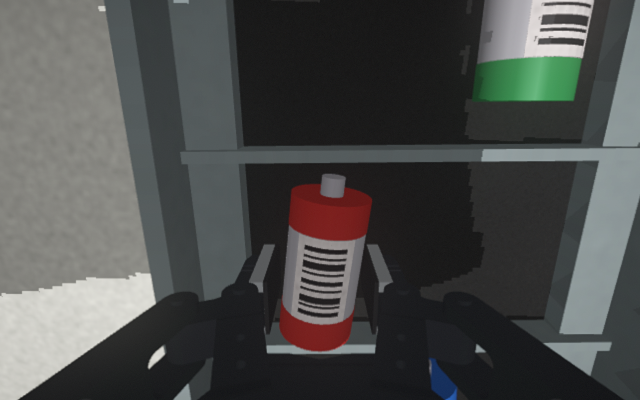

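Run:
```python
from h import *
go([531,20,65]);
```

```text
shift [-9.54  5.65 -4.97] turn 0.0
```

move_arm(targets=[0.2, 0, 0, 0, 0, 0.2, 0, 0, 0, 0, 0.2, 0, 0, -2.5, 0, 0.2, 0, 0, -5.5, 0, 0.2, -5, 2.5, -6, 0, 0.2, -9.5, 5.7, -6, 0, 0.2, -9.5, 5.7, -5, 0, 0.2, -9.5, 5.7, -5, 0])

```text
clock: 15.5
eef_pos: [532.0, 19.0, 64.5]
tcp_rot: [-3.141, 0.0, 1.606]
contact_force: [0.5, 0.1, 0.0]
opening: 0.604
```

Run:
```python
from h import *
st()
f=look('wrist','w10',['blue','blue_label','red','green'])
```

```text
{'clock': 15.5, 'eef_pos': [531.985, 19.002, 64.489], 'tcp_rot': [-3.141, 0.0, 1.606], 'contact_force': [0.548, 0.128, 0.043], 'opening': 0.604, 'qpos': [0.033, 0.435, 1.959, -0.0, 0.749, -0.002]}
wrist blue [([529.0, 23.0, 22.0], 0.61)]
wrist blue_label [([540.0, 22.0, 19.0], 0.71)]
wrist red [([471.0, 120.0, 20.0], 0.84)]
wrist green []
```

View pics/w10.png

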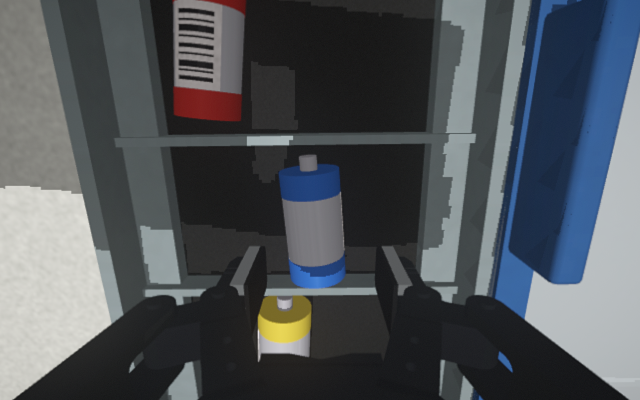

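move_arm(targets=[0.2, 0.2, -0.1, 2, 0, 0.2, 0.2, -0.1, 4, 0, 0.2, 0.2, -0.1, 5, 0, 0.2, 0.2, -0.1, 5, 0, -0.1, 0.2, -0.1, 5, 0, -0.1, 0.2, -0.1, 5, 0, -0.1, 0.2, -0.1, 5, 0])

```text
clock: 16.45
eef_pos: [531.1, 22.4, 16.1]
tcp_rot: [3.14, -0.0, 1.609]
contact_force: [0.5, -0.0, -0.1]
opening: 0.45
```

move_arm(targets=[-0.1, 0, -0.2, 0, 0, -0.1, 0, -0.6, 0, 0, -0.1, 0, -1, 0, 0, -0.1, 0, -1.4, 0, 0, -0.1, 0, -1.8, 0, 0, -0.1, 0, -2.2, 0, 0, -0.1, 0, -2.6, 0, 0, -0.1, 0, -3.0, 0, 0, -0.1, 0, -3.4, 0, 0, -0.1, 0, -3.7, 0, 0])

```text
clock: 17.45
eef_pos: [493.1, 21.0, 15.3]
tcp_rot: [-3.141, -0.0, 1.609]
contact_force: [0.3, 0.7, -0.3]
opening: 0.454
```

Run:
```python
from h import *
st()
f=look('wrist','w11',['blue','blue_label'])
```

```text
{'clock': 17.45, 'eef_pos': [493.05, 20.982, 15.308], 'tcp_rot': [-3.141, -0.0, 1.609], 'contact_force': [0.259, 0.68, -0.26], 'opening': 0.454, 'qpos': [0.039, 0.478, 2.06, 0.0, 0.603, 0.002]}
wrist blue [([495.0, 19.0, 21.0], 0.75)]
wrist blue_label [([499.0, 16.0, 44.0], 0.9)]
```

View pics/w11.png

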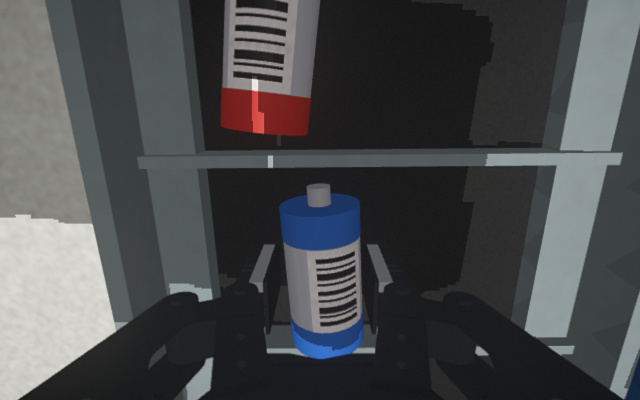

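move_arm(targets=[-0.1, 0, -0.2, 0, 0, -0.1, 0, -0.4, 0, 0, -0.1, 0, -0.6, 0, 0, -0.1, 0, -0.7, 0, 0, -0.1, 0, -0.7, 0, 0])

```text
clock: 18.1
eef_pos: [486.3, 20.7, 15.3]
tcp_rot: [-3.141, -0.0, 1.609]
contact_force: [0.4, -0.7, -0.1]
opening: 0.448
```

Run:
```python
from h import *
st()
f=look('wrist','w12',['blue','blue_label'])
go([504,-67,65])
```

```text
{'clock': 18.1, 'eef_pos': [486.283, 20.724, 15.327], 'tcp_rot': [-3.141, -0.0, 1.609], 'contact_force': [0.369, -0.741, -0.11], 'opening': 0.448, 'qpos': [0.04, 0.472, 2.075, 0.0, 0.596, 0.002]}
wrist blue [([488.0, 17.0, 25.0], 0.71)]
wrist blue_label [([486.0, 16.0, 43.0], 0.91), ([513.0, 68.0, -2.0], 0.29)]
shift [-8.83  1.4  -4.96] turn 0.0
```

View pics/w12.png

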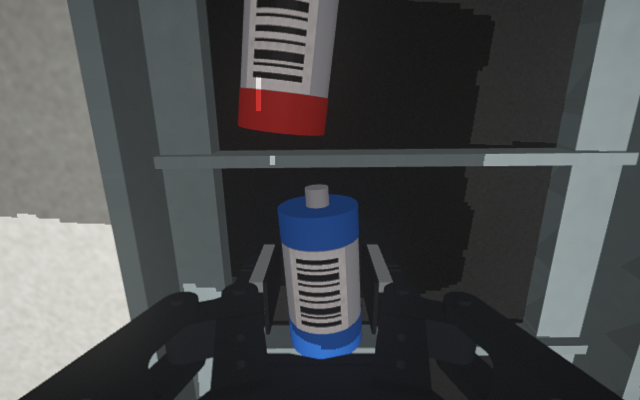

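Blue's label is centred (cols 295–342 in 283–360). Now yellow.

move_arm(targets=[0.2, 0, 0, 0, 0, 0.2, 0, 0, 0, 0, 0.2, 0, 0, -2.5, 0, 0.2, 0, 0, -5.5, 0, 0.2, -5, 0.8, -6, 0, 0.2, -8.8, 1.4, -6, 0, 0.2, -8.8, 1.4, -5, 0, 0.2, -8.8, 1.4, -5, 0])

```text
clock: 19.05
eef_pos: [503.0, -67.3, 64.5]
tcp_rot: [-3.14, -0.0, 1.607]
contact_force: [-1.6, -0.6, -0.3]
opening: 0.601
```

Run:
```python
from h import *
st()
f=look('wrist','w13',['yellow','yellow_label','blue','red'])
```

```text
{'clock': 19.05, 'eef_pos': [503.046, -67.294, 64.455], 'tcp_rot': [-3.14, -0.0, 1.607], 'contact_force': [-1.594, -0.581, -0.337], 'opening': 0.601, 'qpos': [-0.136, 0.406, 2.011, 0.0, 0.726, -0.172]}
wrist yellow [([505.0, -68.0, 26.0], 0.65)]
wrist yellow_label []
wrist blue [([488.0, 19.0, 23.0], 0.71)]
wrist red []
```

View pics/w13.png

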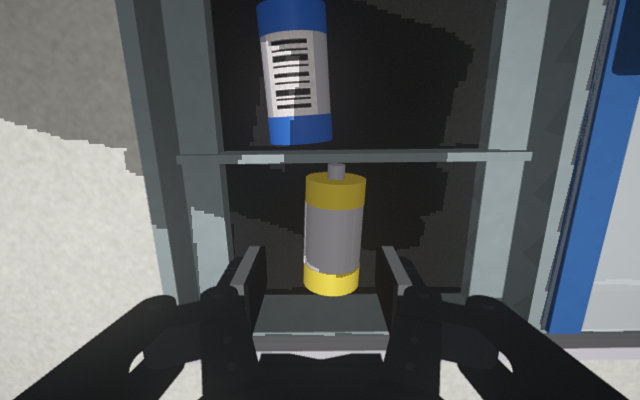

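move_arm(targets=[0.2, 0, 0.4, 2, 0, 0.2, 0, 0.4, 4, 0, 0.2, 0, 0.4, 5, 0, 0.2, 0, 0.4, 5, 0, -0.1, 0, 0.4, 5, 0, -0.1, 0, 0.4, 5, 0, -0.1, 0, 0.4, 5, 0])

```text
clock: 20.0
eef_pos: [508.4, -66.6, 16.1]
tcp_rot: [3.14, 0.0, 1.609]
contact_force: [-0.8, 0.3, 0.6]
opening: 0.452
```

Run:
```python
from h import *
st()
f=look('wrist','w14',['yellow','yellow_label'])
```

```text
{'clock': 20.0, 'eef_pos': [508.407, -66.583, 16.1], 'tcp_rot': [3.14, 0.0, 1.609], 'contact_force': [-0.76, 0.335, 0.562], 'opening': 0.452, 'qpos': [-0.133, 0.496, 2.02, -0.0, 0.624, -0.171]}
wrist yellow [([504.0, -68.0, 25.0], 0.77)]
wrist yellow_label [([492.0, -66.0, 10.0], 0.58)]
```

View pics/w14.png

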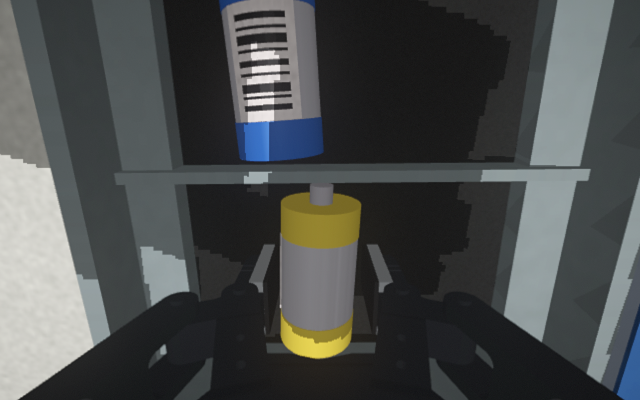

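move_arm(targets=[-0.1, 0, 0.2, 0, 0, -0.1, 0, 0.6, 0, 0, -0.1, 0, 1, 0, 0, -0.1, 0, 1.4, 0, 0, -0.1, 0, 1.8, 0, 0, -0.1, 0, 2.2, 0, 0, -0.1, 0, 2.6, 0, 0, -0.1, 0, 3.0, 0, 0, -0.1, 0, 3.4, 0, 0, -0.1, 0, 3.7, 0, 0])

```text
clock: 21.15
eef_pos: [545.3, -65.1, 15.3]
tcp_rot: [3.141, 0.0, 1.609]
contact_force: [0.8, 0.8, -0.2]
opening: 0.452
```

Run:
```python
from h import *
st()
f=look('wrist','w15',['yellow','yellow_label'])
```

```text
{'clock': 21.15, 'eef_pos': [545.294, -65.122, 15.344], 'tcp_rot': [3.141, 0.0, 1.609], 'contact_force': [0.816, 0.812, -0.246], 'opening': 0.452, 'qpos': [-0.122, 0.535, 1.94, -0.0, 0.666, -0.16]}
wrist yellow [([540.0, -67.0, 26.0], 0.74)]
wrist yellow_label [([544.0, -71.0, 40.0], 0.65)]
```

View pics/w15.png

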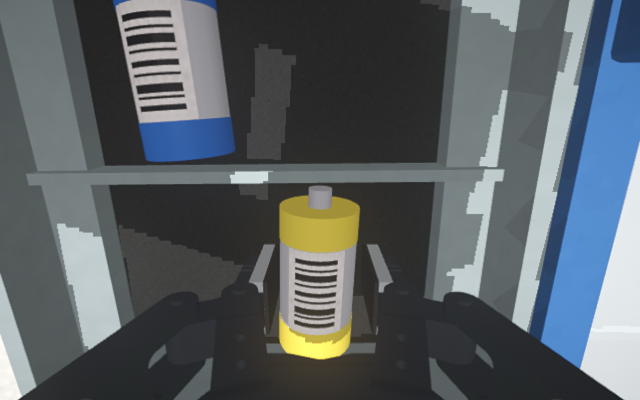

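move_arm(targets=[0.2, 0, 0, 0, 0, 0.2, 0, 0, 0, 0, 0.2, 0, 0, -2.5, 0, 0.2, 0, 0, -5.5, 0, 0.5, 0, 0, -10, 0, 1, 0, 0, -15, 0, 1, 0, -2, -20, 0, 1, 0, -4, -23, 0])

```text
clock: 22.1
eef_pos: [505.3, -66.7, 248.5]
tcp_rot: [3.138, 0.001, 1.609]
contact_force: [-0.6, 1.0, 0.7]
opening: 1.0
```

Run:
```python
from h import *
st()
go([440,-400,300])
```

```text
{'clock': 22.1, 'eef_pos': [505.335, -66.736, 248.46], 'tcp_rot': [3.138, 0.001, 1.609], 'contact_force': [-0.613, 1.014, 0.666], 'opening': 1.0, 'qpos': [-0.134, 0.153, 1.859, 0.0, 1.126, -0.172]}
shift [-33.06  -7.78  -5.16] turn 0.0
```

move_arm(targets=[1, -5, -1, -2, 0, 1, -10, -2, -5, 0, 1, -15, -4, -5, 0, 1, -20, -5, -5, 0, 1, -25, -6, -5, 0, 1, -29, -7, -5, 0, 1, -32, -7.8, -5, 0, 1, -33, -7.8, -5, 0, 1, -33, -7.8, -5, 0])

```text
clock: 23.0
eef_pos: [438.9, -400.4, 294.9]
tcp_rot: [-3.141, -0.001, 1.606]
contact_force: [-0.7, 0.6, -0.1]
opening: 1.001
```

Run:
```python
from h import *
st()
f=look('wrist','w16',['scanner','dock'])
```

```text
{'clock': 23.0, 'eef_pos': [438.916, -400.353, 294.9], 'tcp_rot': [-3.141, -0.001, 1.606], 'contact_force': [-0.696, 0.593, -0.15], 'opening': 1.001, 'qpos': [-0.742, 0.252, 1.629, 0.0, 1.261, -0.778]}
wrist scanner [([439.0, -360.0, -1.0], 0.78)]
wrist dock []
```

View pics/w16.png

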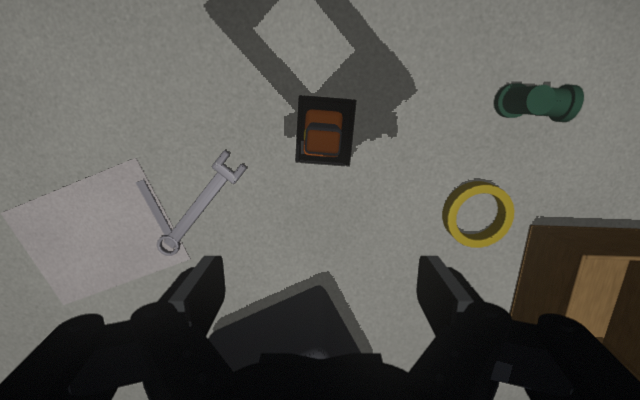

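Run:
```python
from h import *
im=cv2.imread('pics/w16.png'); cv2.imwrite('pics/c3.png',cv2.resize(im[85:180,280:375],None,fx=6,fy=6,interpolation=2))
f=r.grab_frame('wrist')
m=r.outline_of(f,'dock');print(len(m),[x['conf'] for x in m])
ms=r.outline_of(f,'scanner'); print([x['conf'] for x in ms])
for mm in m[:1]+ms[:1]:
    c=max(cv2.findContours(mm['region'].astype('uint8'),0,2)[0],key=cv2.contourArea)
    print(cv2.minAreaRect(c),cv2.boundingRect(c))
```

```text
1 [0.88]
[0.66]
((324.6319580078125, 132.65228271484375), (57.78135681152344, 67.04347229003906), 4.085616588592529) (295, 98, 61, 70)
((321.9396667480469, 135.02586364746094), (36.8774299621582, 45.97934341430664), 3.3664608001708984) (303, 112, 39, 47)
```

View pics/c3.png

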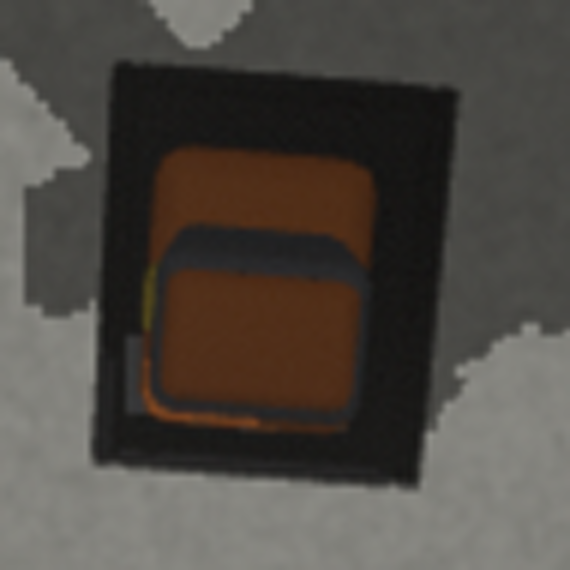

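Run:
```python
from h import *
f=r.grab_frame('wrist')
def pp(l,z):
    P=np.array([ray(f,(280+u/6,85+v/6),z)[:2] for u,v in l]);print(z,P.round(1).tolist(),P.mean(0).round(1))
    e=P[1]-P[0]; e2=P[2]-P[3]; l1=P[0]-P[3]; l2=P[1]-P[2]
    print('yaws',[np.degrees(np.arctan2(v[1],v[0])).round(1) for v in (e,e2)],[np.degrees(np.arctan2(-v[0],v[1])).round(1) for v in (l1,l2)],[np.linalg.norm(v).round(1) for v in(e,e2,l1,l2)])
pp([(113,63),(460,88),(420,487),(93,464)],26)
pp([(155,148),(376,162),(350,432),(143,415)],45)
pp([(162,265),(366,270),(355,416),(160,405)],134)
st(); print(r.sense()['clock'])
```

```text
26 [[410.6, -317.0], [480.3, -319.0], [477.6, -400.1], [408.2, -398.0]] [ 444.2 -358.5]
yaws [np.float64(-1.6), np.float64(-1.8)] [np.float64(-1.7), np.float64(-1.9)] [np.float64(69.7), np.float64(69.5), np.float64(81.0), np.float64(81.1)]
45 [[420.3, -332.8], [463.1, -333.7], [460.9, -386.2], [419.3, -384.5]] [ 440.9 -359.3]
yaws [np.float64(-1.2), np.float64(-2.4)] [np.float64(-1.1), np.float64(-2.3)] [np.float64(42.8), np.float64(41.7), np.float64(51.6), np.float64(52.5)]
134 [[425.7, -348.8], [456.7, -348.3], [456.3, -370.5], [426.0, -370.0]] [ 441.2 -359.4]
yaws [np.float64(0.9), np.float64(-0.9)] [np.float64(0.8), np.float64(-1.1)] [np.float64(31.0), np.float64(30.2), np.float64(21.2), np.float64(22.2)]
{'clock': 23.35, 'eef_pos': [439.871, -398.223, 295.552], 'tcp_rot': [3.141, -0.0, 1.61], 'contact_force': [-0.091, 1.043, 0.394], 'opening': 0.999, 'qpos': [-0.738, 0.25, 1.631, 0.0, 1.261, -0.778]}
23.35
```

Run:
```python
from h import *
go([441,-359.4,160],1.541); go([441,-359.4,80],1.541)
```

```text
shift [ 3.87  0.26 13.56] turn 4.0
shift [ 3.87  0.26 21.56] turn 4.0
```

move_arm(targets=[1, 3.9, 0.3, 4, 4, 1, 3.9, 0.3, 8, 4, 1, 3.9, 0.3, 11, 4, 1, 3.9, 0.3, 13, 4, 1, 3.9, 0.3, 13.5, 4, 1, 3.9, 0.3, 13.5, 4])

```text
clock: 23.95
eef_pos: [441.0, -359.7, 160.1]
tcp_rot: [-3.141, -0.001, 1.539]
contact_force: [0.3, -0.3, 0.4]
opening: 0.999
```

Run:
```python
from h import *
st()
f=look('wrist','w17',['scanner'])
go([441,-359.4,80],1.541)
```

```text
{'clock': 23.95, 'eef_pos': [440.969, -359.746, 160.149], 'tcp_rot': [-3.141, -0.001, 1.539], 'contact_force': [0.254, -0.334, 0.376], 'opening': 0.999, 'qpos': [-0.687, 0.346, 1.819, 0.0, 0.977, -0.656]}
wrist scanner [([440.0, -361.0, -1.0], 0.75)]
shift [ 0.13 -0.09  8.16] turn -0.1
```

View pics/w17.png

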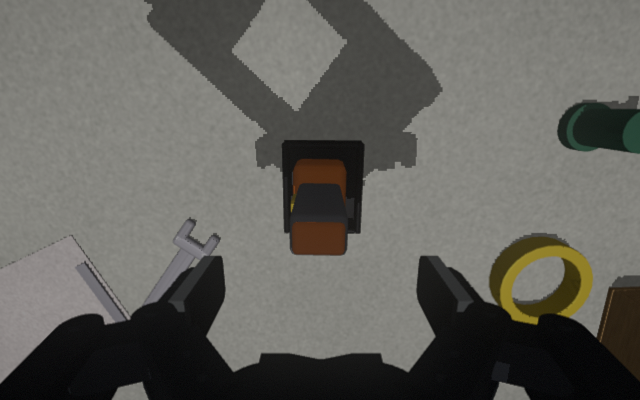

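Aligned and centred (scanner at col 320). Descend and grip.

move_arm(targets=[1, 0, 0, 3, 0, 1, 0, 0, 5.5, 0, 1, 0, 0, 7.3, 0, 1, 0, 0, 8, 0, 1, 0, 0, 8, 0, 1, 0, 0, 8, 0])

```text
clock: 24.65
eef_pos: [441.7, -360.9, 81.7]
tcp_rot: [3.14, 0.001, 1.539]
contact_force: [0.4, -0.2, 0.7]
opening: 1.0
```

move_arm(squeeze=50, targets=[-1, 0, 0, 0, 0, -1, 0, 0, 0, 0, -1, 0, 0, 0, 0, -1, 0, 0, 0, 0, -1, 0, 0, 0, 0, -1, 0, 0, 0, 0, -1, 0, 0, 0, 0, -1, 0, 0, 0, 0])

```text
clock: 25.45
eef_pos: [441.0, -360.5, 80.9]
tcp_rot: [3.141, 0.0, 1.539]
contact_force: [-2.2, 1.1, 6.9]
opening: 0.391
```

Run:
```python
from h import *
st()
f=look('wrist','w18',['scanner'])
```

```text
{'clock': 25.45, 'eef_pos': [440.976, -360.454, 80.857], 'tcp_rot': [3.141, 0.0, 1.539], 'contact_force': [-2.173, 1.096, 6.9], 'opening': 0.391, 'qpos': [-0.688, 0.454, 1.871, -0.0, 0.817, -0.656]}
wrist scanner [([439.0, -358.0, -1.0], 0.6)]
```

View pics/w18.png

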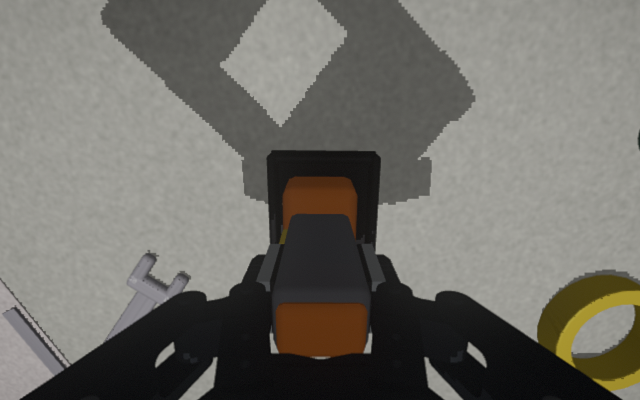

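move_arm(targets=[-1, 0, 0, -1, 0, -1, 0, 0, -3, 0, -1, 0, 0, -6, 0, -1, 0, 0, -9, 0, -1, 0, 0, -11.5, 0, -1, 0, 0, -12.5, 0, -1, 0, 0, -12.5, 0])

```text
clock: 26.25
eef_pos: [441.6, -360.7, 206.8]
tcp_rot: [3.139, 0.002, 1.539]
contact_force: [-0.1, 0.7, -0.8]
opening: 0.393
```

Run:
```python
from h import *
st()
cyl=['red','yellow','green','blue']
a=sum([[c,c+'_label'] for c in cyl],[])
look('scene','s1',a+['scanner']); look('side','d1',a+['scanner'])
go([472,116,205])
im=cv2.imread('pics/d1.png')[145:340,260:430]; cv2.imwrite('pics/c4.png',cv2.resize(im,None,fx=3,fy=3,interpolation=2))
```

```text
{'clock': 26.25, 'eef_pos': [441.562, -360.734, 206.765], 'tcp_rot': [3.139, 0.002, 1.539], 'contact_force': [-0.09, 0.707, -0.829], 'opening': 0.393, 'qpos': [-0.688, 0.292, 1.779, 0.0, 1.067, -0.656]}
scene red [([472.0, 114.0, 29.0], 0.61), ([430.0, 575.0, -2.0], 0.56)]
scene red_label [([514.0, 72.0, 4.0], 0.69), ([471.0, 117.0, 39.0], 0.42)]
scene yellow [([544.0, -70.0, 20.0], 0.73)]
scene yellow_label [([546.0, -70.0, 42.0], 0.57), ([655.0, 388.0, -1.0], 0.53)]
scene green [([547.0, 223.0, 24.0], 0.55), ([428.0, 578.0, -0.0], 0.53)]
scene green_label [([549.0, 222.0, 38.0], 0.54)]
scene blue [([488.0, 15.0, 27.0], 0.62)]
scene blue_label []
scene scanner [([440.0, -359.0, 129.0], 0.57)]
side red []
side red_label [([429.0, 576.0, -2.0], 0.48), ([486.0, 19.0, 39.0], 0.29)]
side yellow [([544.0, -66.0, 22.0], 0.67), ([438.0, -357.0, 132.0], 0.27)]
side yellow_label [([548.0, -68.0, 44.0], 0.54)]
side green [([545.0, 229.0, 25.0], 0.46)]
side green_label [([547.0, 225.0, 42.0], 0.38)]
side blue [([487.0, 15.0, 23.0], 0.46), ([501.0, 428.0, 2.0], 0.41)]
side blue_label [([443.0, -357.0, -1.0], 0.54), ([482.0, 19.0, 39.0], 0.44)]
side scanner [([440.0, -356.0, 129.0], 0.77), ([654.0, 385.0, -3.0], 0.19)]
shift [4.77e+01 1.58e+00 4.00e-02] turn 0.0
```

View pics/c4.png

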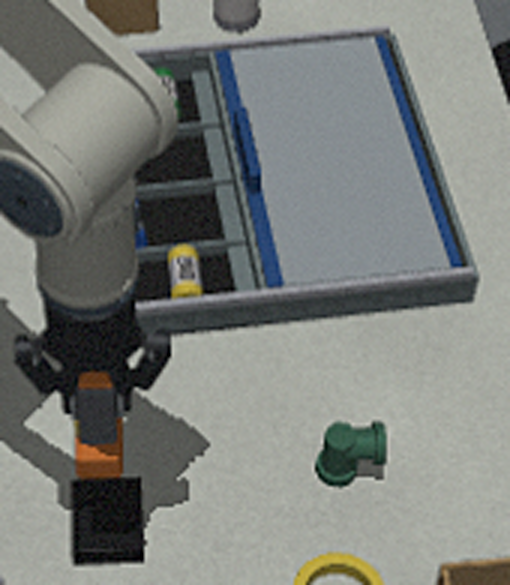

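move_arm(targets=[-1, 3, 0, 0, 0, -1, 8, 0.3, 0, 0, -1, 13, 0.5, 0, 0, -1, 18, 0.6, 0, 0, -1, 23, 0.8, 0, 0, -1, 28, 1, 0, 0, -1, 33, 1.2, 0, 0, -1, 38, 1.3, 0, 0, -1, 42, 1.5, 0, 0, -1, 45, 1.6, 0, 0])

```text
clock: 28.25
eef_pos: [471.3, 91.5, 205.7]
tcp_rot: [3.141, -0.0, 1.54]
contact_force: [0.4, -0.1, -2.6]
opening: 0.391
```

Run:
```python
from h import *
st()
go([472,115.5,196])
f=look('wrist','w19',['red','red_label','scanner'])
```

```text
{'clock': 28.25, 'eef_pos': [471.322, 91.534, 205.652], 'tcp_rot': [3.141, -0.0, 1.54], 'contact_force': [0.41, -0.132, -2.575], 'opening': 0.391, 'qpos': [0.188, 0.155, 1.962, 0.0, 1.023, 0.219]}
shift [ 2.4  -0.01  0.97] turn 0.0
wrist red [([469.0, 116.0, 21.0], 0.72), ([515.0, 72.0, -0.0], 0.19)]
wrist red_label [([472.0, 114.0, 38.0], 0.58)]
wrist scanner [([468.0, 91.0, 124.0], 0.81)]
```

View pics/w19.png

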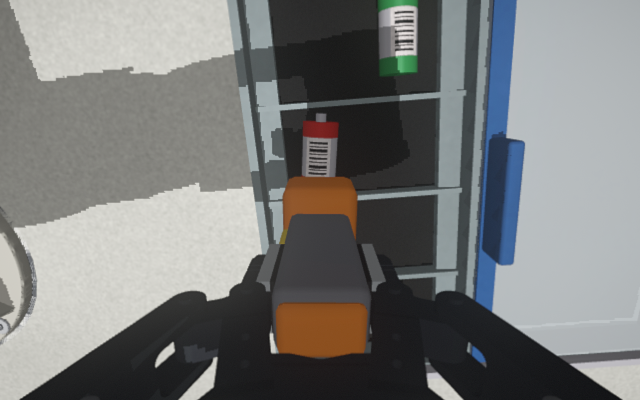

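Red cylinder at col 320 label up, scanner right below in line. Move 2.4 cm on and hold 2.3 s.

move_arm(targets=[-1, 1, 0, 0.4, 0, -1, 2, 0, 0.8, 0, -1, 2.4, 0, 1, 0, -1, 2.4, 0, 1, 0, -1, 2.4, 0, 1, 0, -1, 2.4, 0, 1, 0, -1, 2.4, 0, 1, 0, -1, 2.4, 0, 1, 0, -1, 2.4, 0, 1, 0, -1, 2.4, 0, 1, 0])

```text
clock: 29.45
eef_pos: [472.1, 112.9, 195.4]
tcp_rot: [3.142, -0.0, 1.539]
contact_force: [0.0, -0.1, -0.7]
opening: 0.394
```

move_arm(targets=[-1, 0, 0, 0, 0, -1, 0, 0, 0, 0, -1, 0, 0, 0, 0, -1, 0, 0, 0, 0, -1, 0, 0, 0, 0, -1, 0, 0, 0, 0, -1, 0, 0, 0, 0, -1, 0, 0, 0, 0, -1, 0, 0, 0, 0, -1, 0, 0, 0, 0])

```text
clock: 30.45
eef_pos: [472.1, 113.0, 195.4]
tcp_rot: [3.142, 0.0, 1.539]
contact_force: [0.3, -0.2, -2.0]
opening: 0.395
```

Run:
```python
from h import *
st()
a=['red','red_label','scanner','yellow','yellow_label']
look('scene','s2',a);look('side','d2',a)
im=cv2.imread('pics/s2.png')[90:320,150:430]; cv2.imwrite('pics/c5.png',cv2.resize(im,None,fx=2.5,fy=2.5,interpolation=2))
im=cv2.imread('pics/d2.png')[60:270,200:430]; cv2.imwrite('pics/c6.png',cv2.resize(im,None,fx=2.5,fy=2.5,interpolation=2))
```

```text
{'clock': 30.45, 'eef_pos': [472.068, 112.981, 195.352], 'tcp_rot': [3.142, 0.0, 1.539], 'contact_force': [0.331, -0.197, -2.014], 'opening': 0.395, 'qpos': [0.232, 0.177, 1.961, -0.0, 1.003, 0.264]}
scene red [([473.0, 113.0, 24.0], 0.53)]
scene red_label [([467.0, 117.0, 44.0], 0.62), ([547.0, 222.0, 21.0], 0.44)]
scene scanner [([472.0, 115.0, 120.0], 0.61)]
scene yellow [([445.0, -356.0, -0.0], 0.71), ([545.0, -66.0, 23.0], 0.58)]
scene yellow_label [([546.0, -65.0, 38.0], 0.69)]
side red [([470.0, 114.0, 26.0], 0.74)]
side red_label [([470.0, 122.0, 40.0], 0.72)]
side scanner [([471.0, 120.0, 120.0], 0.75)]
side yellow [([544.0, -67.0, 21.0], 0.5)]
side yellow_label [([546.0, -65.0, 42.0], 0.54), ([655.0, 383.0, -4.0], 0.18)]
```

View pics/c5.png

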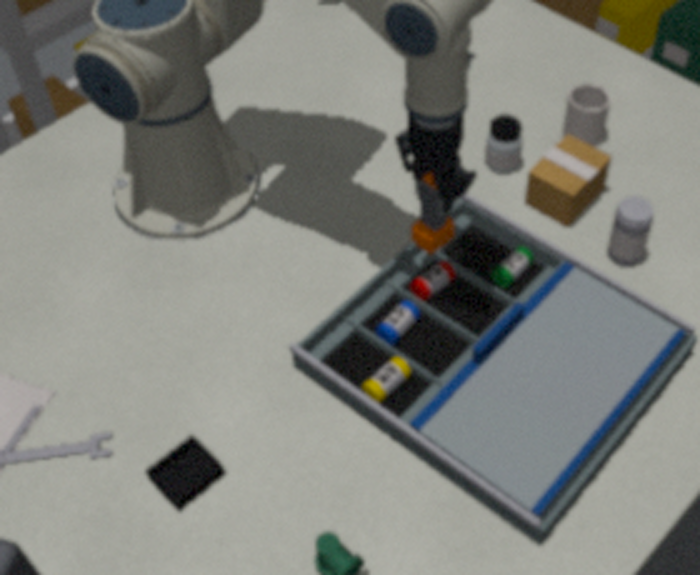

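View pics/c6.png

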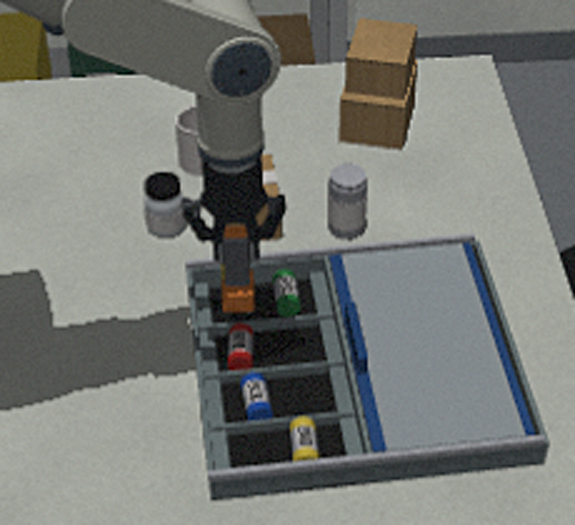

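move_arm(targets=[-1, 0.2, 0, 0, 0, -1, 0.2, 0, 0, 0, -1, 0.2, 0, 0, 0, -1, 0.2, 0, 0, 0, -1, 0.2, 0, 0, 0, -1, 0.2, 0, 0, 0, -1, 0.2, 0, 0, 0, -1, 0.2, 0, 0, 0, -1, 0.2, 0, 0, 0, -1, 0.2, 0, 0, 0])

```text
clock: 32.05
eef_pos: [472.1, 115.0, 195.4]
tcp_rot: [-3.142, -0.0, 1.539]
contact_force: [0.3, 0.1, -1.2]
opening: 0.391
```

Run:
```python
from h import *
st()
go([545,-92,196])
```

```text
{'clock': 32.05, 'eef_pos': [472.127, 114.985, 195.361], 'tcp_rot': [-3.142, -0.0, 1.539], 'contact_force': [0.331, 0.105, -1.172], 'opening': 0.391, 'qpos': [0.236, 0.178, 1.96, 0.0, 1.003, 0.268]}
shift [-20.46   7.94  -0.06] turn 0.0
```

move_arm(targets=[-1, -2, 0.7, 0, 0, -1, -6, 2.3, 0, 0, -1, -10, 4, 0, 0, -1, -14, 5.5, 0, 0, -1, -17.5, 7, 0, 0, -1, -20, 7.9, 0, 0, -1, -20.5, 7.9, 0, 0, -1, -20.5, 7.9, 0, 0])

```text
clock: 32.85
eef_pos: [544.3, -93.0, 195.0]
tcp_rot: [-3.141, -0.0, 1.537]
contact_force: [-0.7, 0.3, -1.1]
opening: 0.394
```

Run:
```python
from h import *
st()
f=look('wrist','w20',['yellow','yellow_label','scanner'])
go([545,-68,196])
```

```text
{'clock': 32.85, 'eef_pos': [544.254, -92.997, 195.045], 'tcp_rot': [-3.141, -0.0, 1.537], 'contact_force': [-0.67, 0.331, -1.076], 'opening': 0.394, 'qpos': [-0.172, 0.28, 1.826, 0.0, 1.037, -0.139]}
wrist yellow [([539.0, -68.0, 24.0], 0.96)]
wrist yellow_label [([546.0, -64.0, 40.0], 0.66)]
wrist scanner [([542.0, -92.0, 114.0], 0.56)]
shift [ 2.33  0.01 -0.07] turn 0.0
```

View pics/w20.png

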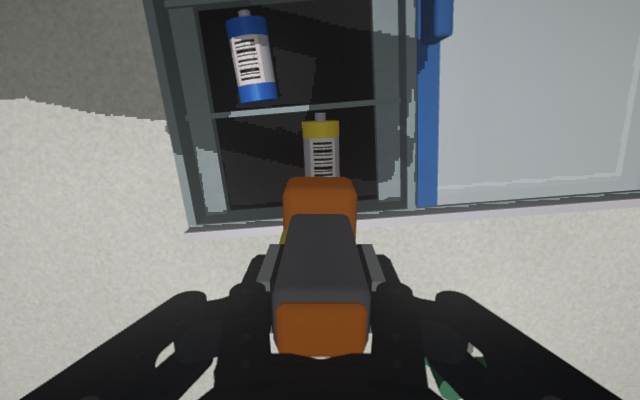

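move_arm(targets=[-1, 1, 0, 0, 0, -1, 2, 0, 0, 0, -1, 2.5, 0, 0, 0, -1, 2.5, 0, 0, 0, -1, 2.5, 0, 0, 0, -1, 2.5, 0, 0, 0, -1, 2.5, 0, 0, 0, -1, 2.5, 0, 0, 0, -1, 2.5, 0, 0, 0, -1, 2.5, 0, 0, 0])

```text
clock: 34.05
eef_pos: [545.3, -67.6, 195.3]
tcp_rot: [-3.142, 0.0, 1.539]
contact_force: [-0.3, 0.3, -1.8]
opening: 0.392
```

move_arm(targets=[-1, 0, 0, 0, 0, -1, 0, 0, 0, 0, -1, 0, 0, 0, 0, -1, 0, 0, 0, 0, -1, 0, 0, 0, 0, -1, 0, 0, 0, 0, -1, 0, 0, 0, 0, -1, 0, 0, 0, 0, -1, 0, 0, 0, 0, -1, 0, 0, 0, 0])

```text
clock: 35.05
eef_pos: [545.4, -67.5, 195.4]
tcp_rot: [3.142, -0.0, 1.539]
contact_force: [0.0, 0.6, -1.4]
opening: 0.394
```

Run:
```python
from h import *
st()
a=['yellow','yellow_label','scanner','green','green_label']
look('scene','s3',a);look('side','d3',a)
im=cv2.imread('pics/d3.png')[60:270,200:430]; cv2.imwrite('pics/c7.png',cv2.resize(im,None,fx=2.5,fy=2.5,interpolation=2))
```

```text
{'clock': 35.05, 'eef_pos': [545.351, -67.454, 195.354], 'tcp_rot': [3.142, -0.0, 1.539], 'contact_force': [0.047, 0.609, -1.408], 'opening': 0.394, 'qpos': [-0.126, 0.275, 1.831, 0.0, 1.035, -0.094]}
scene yellow [([544.0, -66.0, 18.0], 0.66)]
scene yellow_label [([545.0, -68.0, 38.0], 0.74)]
scene scanner [([541.0, -65.0, 120.0], 0.66), ([549.0, 222.0, 36.0], 0.6)]
scene green [([545.0, 223.0, 20.0], 0.43)]
scene green_label [([546.0, 221.0, 40.0], 0.46)]
side yellow [([470.0, 117.0, 23.0], 0.62)]
side yellow_label [([545.0, -67.0, 44.0], 0.62), ([675.0, -309.0, -6.0], 0.32)]
side scanner [([544.0, -62.0, 120.0], 0.6), ([467.0, 119.0, 39.0], 0.25)]
side green [([631.0, 80.0, 87.0], 0.64)]
side green_label []
```

View pics/c7.png

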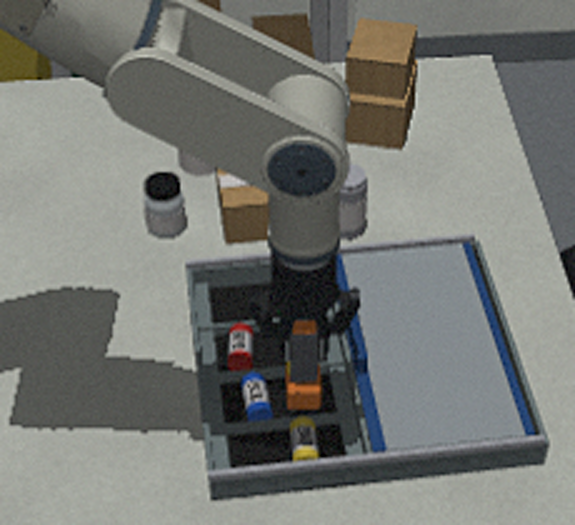

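Yellow held over; hold a little longer, then green (546,221).

move_arm(targets=[-1, 0, 0, 0, 0, -1, 0, 0, 0, 0, -1, 0, 0, 0, 0, -1, 0, 0, 0, 0, -1, 0, 0, 0, 0, -1, 0, 0, 0, 0, -1, 0, 0, 0, 0, -1, 0, 0, 0, 0, -1, 0, 0, 0, 0, -1, 0, 0, 0, 0])

```text
clock: 36.65
eef_pos: [545.3, -67.5, 195.4]
tcp_rot: [-3.142, 0.0, 1.539]
contact_force: [0.5, 0.9, -1.9]
opening: 0.391
```

Run:
```python
from h import *
go([546,196,196])
```

```text
shift [26.34 -0.77 -0.07] turn 0.0
```

move_arm(targets=[-1, 2, 0, 0, 0, -1, 6, -0.2, 0, 0, -1, 11, -0.3, 0, 0, -1, 16, -0.5, 0, 0, -1, 20.5, -0.6, 0, 0, -1, 24, -0.7, 0, 0, -1, 26.3, -0.8, 0, 0, -1, 26.3, -0.8, 0, 0, -1, 26.3, -0.8, 0, 0])

```text
clock: 37.55
eef_pos: [545.5, 195.8, 195.1]
tcp_rot: [-3.141, 0.0, 1.54]
contact_force: [0.2, 0.2, -1.3]
opening: 0.397
```

Run:
```python
from h import *
st()
f=look('wrist','w21',['green','green_label','scanner'])
go([546,220,196])
```

```text
{'clock': 37.55, 'eef_pos': [545.484, 195.782, 195.143], 'tcp_rot': [-3.141, 0.0, 1.54], 'contact_force': [0.166, 0.187, -1.35], 'opening': 0.397, 'qpos': [0.342, 0.321, 1.768, -0.0, 1.054, 0.373]}
wrist green [([545.0, 224.0, 27.0], 0.62)]
wrist green_label [([548.0, 220.0, 35.0], 0.84)]
wrist scanner [([543.0, 193.0, 114.0], 0.64)]
shift [ 2.54 -0.06 -0.07] turn 0.0
```

View pics/w21.png

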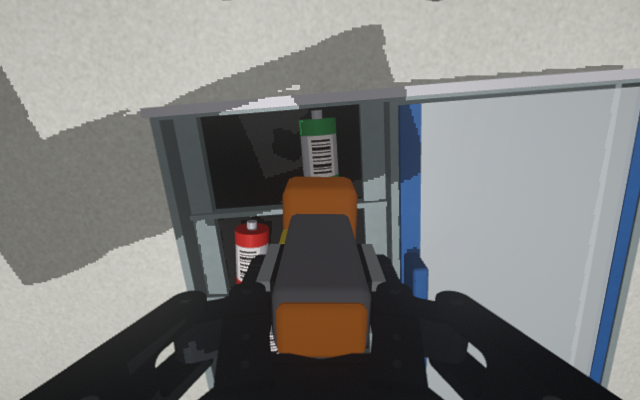

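Green at col 320, label up. Move on 2.6 cm and hold.

move_arm(targets=[-1, 1, 0, 0, 0, -1, 2, 0, 0, 0, -1, 2.6, 0, 0, 0, -1, 2.6, 0, 0, 0, -1, 2.6, 0, 0, 0, -1, 2.6, 0, 0, 0, -1, 2.6, 0, 0, 0, -1, 2.6, 0, 0, 0, -1, 2.6, 0, 0, 0, -1, 2.6, 0, 0, 0])

```text
clock: 38.75
eef_pos: [546.6, 221.5, 195.3]
tcp_rot: [-3.142, 0.0, 1.539]
contact_force: [-0.2, 0.3, -1.8]
opening: 0.398
```

move_arm(targets=[-1, 0, 0, 0, 0, -1, 0, 0, 0, 0, -1, 0, 0, 0, 0, -1, 0, 0, 0, 0, -1, 0, 0, 0, 0, -1, 0, 0, 0, 0, -1, 0, 0, 0, 0, -1, 0, 0, 0, 0, -1, 0, 0, 0, 0, -1, 0, 0, 0, 0])

```text
clock: 39.75
eef_pos: [546.6, 221.7, 195.3]
tcp_rot: [-3.142, 0.0, 1.539]
contact_force: [-0.1, 1.6, -1.5]
opening: 0.395
```

Run:
```python
from h import *
st()
a=['green','green_label','scanner','blue','blue_label']
look('scene','s4',a);look('side','d4',a)
im=cv2.imread('pics/s4.png')[90:320,150:430]; cv2.imwrite('pics/c8.png',cv2.resize(im,None,fx=2.5,fy=2.5,interpolation=2))
```

```text
{'clock': 39.75, 'eef_pos': [546.56, 221.665, 195.339], 'tcp_rot': [-3.142, 0.0, 1.539], 'contact_force': [-0.149, 1.644, -1.527], 'opening': 0.395, 'qpos': [0.383, 0.335, 1.745, -0.0, 1.061, 0.415]}
scene green [([545.0, 225.0, 24.0], 0.49)]
scene green_label [([546.0, 224.0, 38.0], 0.42), ([633.0, 77.0, 88.0], 0.18)]
scene scanner [([545.0, 222.0, 119.0], 0.76), ([468.0, 118.0, 41.0], 0.45)]
scene blue [([577.0, 24.0, 27.0], 0.66), ([474.0, 111.0, 26.0], 0.47)]
scene blue_label [([588.0, 29.0, 39.0], 0.76)]
side green [([543.0, 224.0, 29.0], 0.5)]
side green_label [([547.0, 224.0, 42.0], 0.7), ([677.0, -313.0, -7.0], 0.3)]
side scanner [([546.0, 225.0, 120.0], 0.7), ([547.0, -67.0, 24.0], 0.48)]
side blue [([578.0, 26.0, 23.0], 0.61)]
side blue_label [([586.0, 28.0, 37.0], 0.73)]
```

View pics/c8.png

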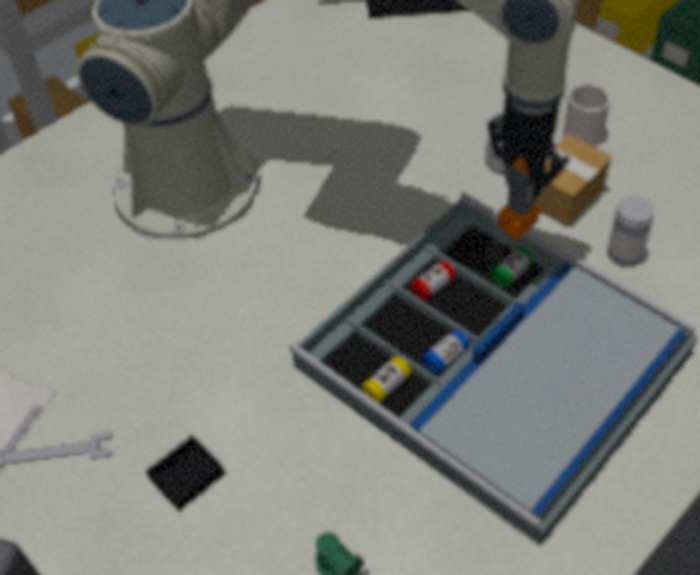

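move_arm(targets=[-1, 0, 0, 0, 0, -1, 0, 0, 0, 0, -1, 0, 0, 0, 0, -1, 0, 0, 0, 0, -1, 0, 0, 0, 0, -1, 0, 0, 0, 0, -1, 0, 0, 0, 0, -1, 0, 0, 0, 0])

```text
clock: 41.15
eef_pos: [546.6, 221.7, 195.3]
tcp_rot: [-3.142, 0.0, 1.539]
contact_force: [-0.0, -0.7, -0.7]
opening: 0.396
```

Run:
```python
from h import *
st()
go([487,-7,196])
```

```text
{'clock': 41.15, 'eef_pos': [546.575, 221.655, 195.336], 'tcp_rot': [-3.142, 0.0, 1.539], 'contact_force': [-0.02, -0.722, -0.695], 'opening': 0.396, 'qpos': [0.383, 0.335, 1.745, -0.0, 1.061, 0.415]}
shift [-23.04  -5.22  -0.07] turn 0.0
```

Run:
```python
from h import *
go([577,-10,196])
```

```text
shift [-23.06   3.78  -0.07] turn 0.0
```

move_arm(targets=[-1, -2, 0.3, 0, 0, -1, -6, 1, 0, 0, -1, -11, 1.8, 0, 0, -1, -16, 2.6, 0, 0, -1, -20, 3.3, 0, 0, -1, -22.5, 3.8, 0, 0, -1, -23, 3.8, 0, 0, -1, -23, 3.8, 0, 0, -1, -23, 3.8, 0, 0])

```text
clock: 42.05
eef_pos: [577.0, -8.6, 195.3]
tcp_rot: [-3.141, -0.0, 1.539]
contact_force: [0.6, -0.1, -2.2]
opening: 0.394
```

Run:
```python
from h import *
st()
f=look('wrist','w22',['blue','blue_label','scanner'])
im=f['img'][90:260,220:420]; cv2.imwrite('pics/c9.png',cv2.resize(im,None,fx=3.5,fy=3.5,interpolation=2))
```

```text
{'clock': 42.05, 'eef_pos': [577.006, -8.63, 195.288], 'tcp_rot': [-3.141, -0.0, 1.539], 'contact_force': [0.552, -0.083, -2.204], 'opening': 0.394, 'qpos': [-0.018, 0.317, 1.773, 0.0, 1.052, 0.014]}
wrist blue [([580.0, 30.0, 24.0], 0.75)]
wrist blue_label [([586.0, 25.0, 42.0], 0.96)]
wrist scanner [([574.0, -9.0, 114.0], 0.78)]
```

View pics/c9.png

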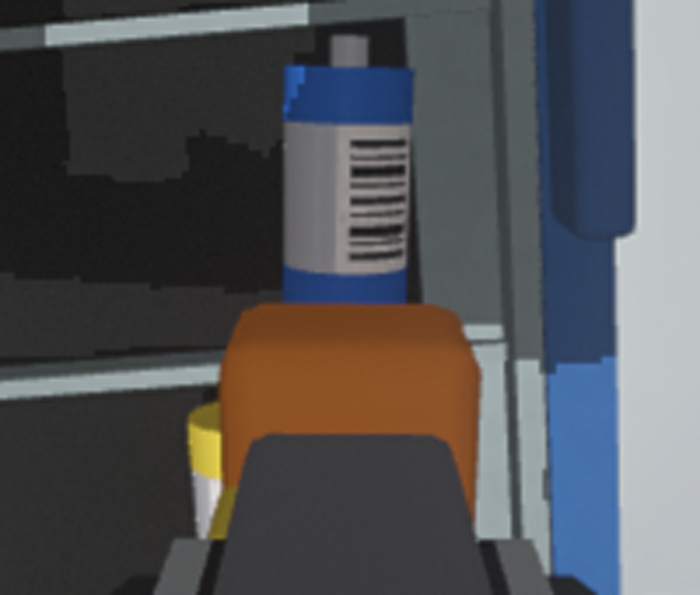

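Run:
```python
from h import *
go([443,-359.5,175],1.541)
```

```text
shift [-35.51 -12.34   2.03] turn -0.0
```

move_arm(targets=[-1, -2, -0.5, 0, 0, -1, -6, -2, 0, 0, -1, -11, -4, 0, 0, -1, -16, -5.5, 0, 0, -1, -21, -7.2, 0, 0, -1, -26, -9, 0, 0, -1, -30, -10.4, 0, 0, -1, -34, -12, 0, 0, -1, -35.5, -12.3, 0, 0, -1, -35.5, -12.3, 0, 0])

```text
clock: 43.25
eef_pos: [442.7, -361.8, 195.3]
tcp_rot: [3.141, 0.0, 1.537]
contact_force: [-0.5, 0.4, -2.3]
opening: 0.39
```

Run:
```python
from h import *
st()
f=look('wrist','w23',['dock','scanner'])
go([443,-359.5,82.5],1.541)
```

```text
{'clock': 43.25, 'eef_pos': [442.682, -361.813, 195.348], 'tcp_rot': [3.141, 0.0, 1.537], 'contact_force': [-0.47, 0.38, -2.337], 'opening': 0.39, 'qpos': [-0.688, 0.308, 1.785, -0.0, 1.048, -0.653]}
wrist dock [([445.0, -361.0, 2.0], 0.92)]
wrist scanner []
shift [-0.06 -0.04 11.27] turn -0.1
```

View pics/w23.png

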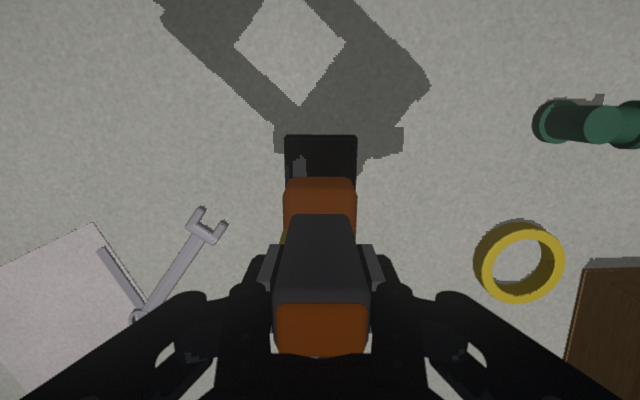

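move_arm(targets=[-1, 0, 0, 3, 0, -1, 0, 0, 6, 0, -1, 0, 0, 8, 0, -1, 0, 0, 9.5, 0, -1, 0, 0, 10.3, 0, -1, 0, 0, 10.8, 0, -1, 0, 0, 11.1, 0, -1, 0, 0, 11.3, 0, -1, 0, 0, 11.4, 0, -1, 0, 0, 11.4, 0])

```text
clock: 44.4
eef_pos: [443.1, -360.6, 81.7]
tcp_rot: [3.141, 0.0, 1.539]
contact_force: [0.8, 0.3, -2.0]
opening: 0.394
```

Run:
```python
from h import *
st()
f=look('wrist','w24',['dock','scanner'])
```

```text
{'clock': 44.4, 'eef_pos': [443.083, -360.557, 81.701], 'tcp_rot': [3.141, 0.0, 1.539], 'contact_force': [0.836, 0.325, -1.962], 'opening': 0.394, 'qpos': [-0.686, 0.455, 1.867, 0.0, 0.819, -0.654]}
wrist dock []
wrist scanner [([442.0, -362.0, 0.0], 0.8)]
```

View pics/w24.png

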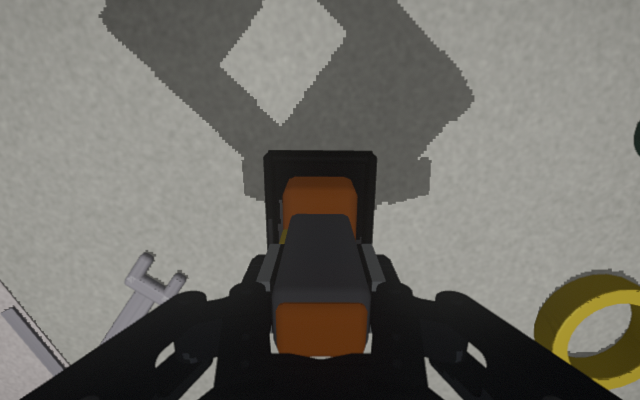

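In the dock, centred (cols 265–376), weight still ~2 N on the gripper: ~1 mm above the floor. Release and rise.

move_arm(targets=[-1, 0, 0, 0.1, 0, -1, 0, 0, 0.1, 0, 1, 0, 0, 0.1, 0, 1, 0, 0, 0.1, 0, 1, 0, 0, 0.1, 0, 1, 0, 0, 0.1, 0, 1, 0, 0, 0.1, 0, 1, 0, 0, -3, 0, 1, 0, 0, -7, 0, 1, 0, 0, -11, 0])

```text
clock: 45.55
eef_pos: [442.5, -360.0, 192.2]
tcp_rot: [-3.14, -0.001, 1.539]
contact_force: [-0.1, -0.6, 0.8]
opening: 0.999
```

Run:
```python
from h import *
st()
f=look('wrist','w25',['dock','scanner'])
look('scene','s5',['blue','blue_label']); look('side','d5',['blue','blue_label'])
go([578,25,120],1.611); print(wt([578,26]))
```

```text
{'clock': 45.55, 'eef_pos': [442.529, -360.015, 192.19], 'tcp_rot': [-3.14, -0.001, 1.539], 'contact_force': [-0.133, -0.613, 0.785], 'opening': 0.999, 'qpos': [-0.686, 0.311, 1.789, -0.0, 1.043, -0.654]}
wrist dock []
wrist scanner []
scene blue [([574.0, 28.0, 25.0], 0.68)]
scene blue_label [([585.0, 25.0, 38.0], 0.46)]
side blue [([578.0, 27.0, 20.0], 0.66)]
side blue_label [([588.0, 27.0, 36.0], 0.77)]
shift [38.88 12.35  7.03] turn -4.1
[ 57.63289164 -47.84297024]
```

View pics/w25.png

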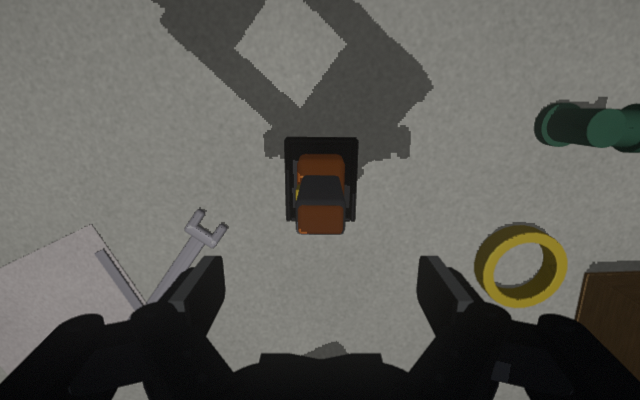

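Run:
```python
from h import *
go([*tw(51,-48),120],1.611); print(tw(51,-48))
```

```text
shift [38.92 11.68  7.03] turn -4.1
[571.37869348  25.57785092]
```

move_arm(targets=[1, 2, 0.6, -1, -4, 1, 6, 1.8, -1, -4, 1, 11, 3.3, -1, -4, 1, 16, 4.8, -1, -4, 1, 21, 6.3, 0, -4, 0.5, 26, 7.8, 1, -4, 0.25, 31, 9.3, 3, -4, 0.25, 35.5, 10.7, 5, -4, 0.25, 38.9, 11.7, 7, -4, 0.25, 38.9, 11.7, 7, -4])

```text
clock: 47.0
eef_pos: [571.6, 28.7, 118.1]
tcp_rot: [-3.138, -0.001, 1.612]
contact_force: [0.1, 1.1, -0.4]
opening: 0.627
```

move_arm(targets=[0.25, 0, 0, 0, 0, 0.25, 0, 0, 0, 0, 0.25, 0, 0, 1, 0, 0.25, 0, 0, 2, 0, 0.25, 0, 0, 2, 0])

```text
clock: 47.5
eef_pos: [571.1, 23.7, 99.9]
tcp_rot: [-3.139, 0.0, 1.607]
contact_force: [0.4, 0.7, -0.2]
opening: 0.624
```

Run:
```python
from h import *
st()
f=look('wrist','w26',['blue','blue_label','guard_handle'])
print(wt(r.sense()['eef_pos']))
```

```text
{'clock': 47.5, 'eef_pos': [571.118, 23.698, 99.945], 'tcp_rot': [-3.139, 0.0, 1.607], 'contact_force': [0.384, 0.746, -0.198], 'opening': 0.624, 'qpos': [0.039, 0.43, 1.854, -0.0, 0.86, 0.002]}
wrist blue [([581.0, 29.0, 20.0], 0.65)]
wrist blue_label [([585.0, 24.0, 44.0], 0.68)]
wrist guard_handle [([635.0, 74.0, 93.0], 0.64)]
[ 51.99677052 -49.20457759]
```

View pics/w26.png

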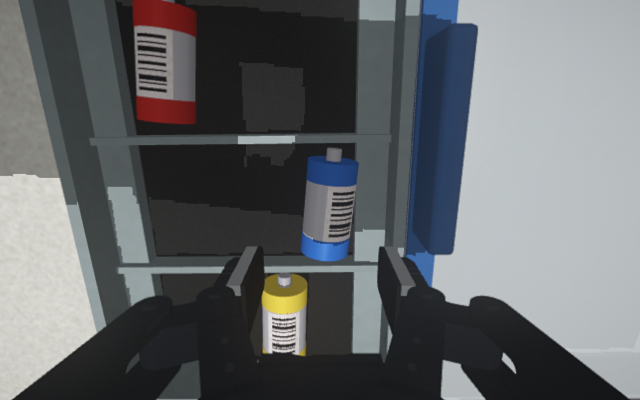

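move_arm(targets=[0.25, 0.1, 0.2, 2, 0, 0.25, 0.1, 0.2, 4, 0, 0.25, 0.1, 0.2, 5.5, 0, 0.25, 0.1, 0.2, 6.2, 0, 0.25, 0.1, 0.2, 6.2, 0, 0.25, 0.1, 0.2, 6.2, 0])

```text
clock: 48.3
eef_pos: [573.8, 25.8, 39.7]
tcp_rot: [-3.141, 0.0, 1.609]
contact_force: [-4.4, -0.1, 3.4]
opening: 0.624
```

Run:
```python
from h import *
st()
f=look('wrist','w27',['blue','blue_label'])
```

```text
{'clock': 48.3, 'eef_pos': [573.843, 25.785, 39.686], 'tcp_rot': [-3.141, 0.0, 1.609], 'contact_force': [-4.397, -0.126, 3.385], 'opening': 0.624, 'qpos': [0.042, 0.523, 1.876, -0.0, 0.743, 0.004]}
wrist blue [([578.0, 27.0, 22.0], 0.82)]
wrist blue_label [([588.0, 27.0, 44.0], 0.69)]
```

View pics/w27.png

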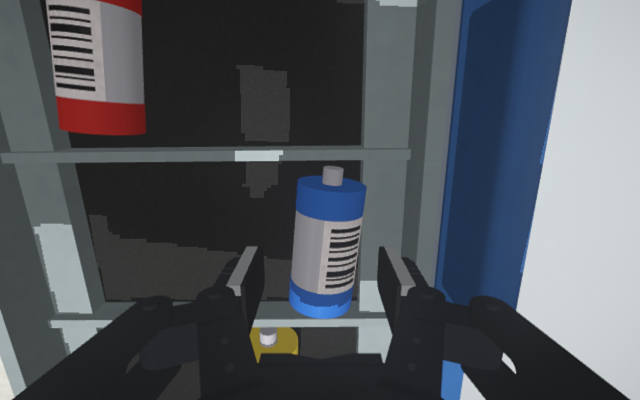

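move_arm(targets=[0.25, 0, 0, -2, 0, 0.25, 0, 0, -5, 0, 1, 0, -1.8, -6, 0, 1, 0, -1.8, -6, 0, 1, 0, -1.8, -6, 0, 1, 0, -1.8, -5, 0, 1, 0, -1.8, -3, 0, 1, 0, -1.8, -1, 0, 1, 0, -1.8, 0, 0, 1, 0, -1.8, 0, 0])

```text
clock: 49.45
eef_pos: [555.0, 25.1, 37.0]
tcp_rot: [-3.138, 0.0, 1.609]
contact_force: [0.0, -0.2, 0.6]
opening: 0.996
```

Run:
```python
from h import *
st()
f=look('wrist','w28',['blue','blue_label'])
```

```text
{'clock': 49.45, 'eef_pos': [554.986, 25.061, 36.98], 'tcp_rot': [-3.138, 0.0, 1.609], 'contact_force': [0.025, -0.177, 0.616], 'opening': 0.996, 'qpos': [0.042, 0.507, 1.917, -0.0, 0.721, 0.005]}
wrist blue []
wrist blue_label [([587.0, 24.0, 43.0], 0.71)]
```

View pics/w28.png

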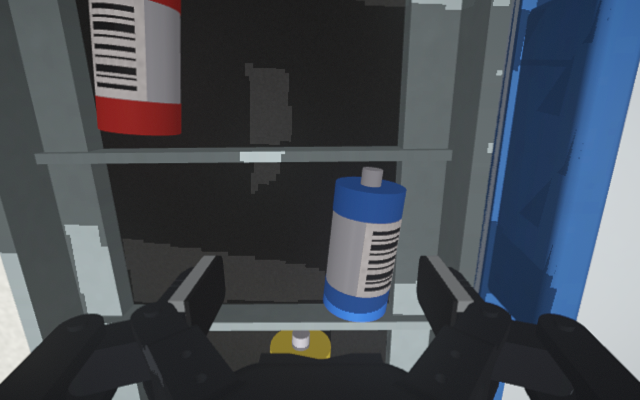

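move_arm(targets=[1, 0, 0, 0.5, 0, 1, 0, 0, 1, 0, 1, 0, 0, 1, 0])

```text
clock: 49.9
eef_pos: [556.9, 25.2, 29.5]
tcp_rot: [3.14, -0.0, 1.609]
contact_force: [-1.1, 0.9, 3.9]
opening: 0.998
```

move_arm(targets=[1, 0, 0, 0.3, 0, 1, 0, 0, 0.6, 0, 1, 0, 0, 0.8, 0, 1, 0, 0, 0.8, 0])

```text
clock: 50.3
eef_pos: [558.1, 25.2, 27.7]
tcp_rot: [3.135, -0.0, 1.608]
contact_force: [-35.0, -2.9, 79.3]
opening: 0.997
```

Run:
```python
from h import *
st()
f=look('wrist','w29',['blue','blue_label'])
```

```text
{'clock': 50.3, 'eef_pos': [558.059, 25.204, 27.726], 'tcp_rot': [3.135, -0.0, 1.608], 'contact_force': [-34.962, -2.86, 79.331], 'opening': 0.997, 'qpos': [0.042, 0.522, 1.921, 0.0, 0.693, 0.005]}
wrist blue [([579.0, 26.0, 22.0], 0.57)]
wrist blue_label [([587.0, 23.0, 42.0], 0.97), ([514.0, 72.0, -3.0], 0.56)]
```

View pics/w29.png

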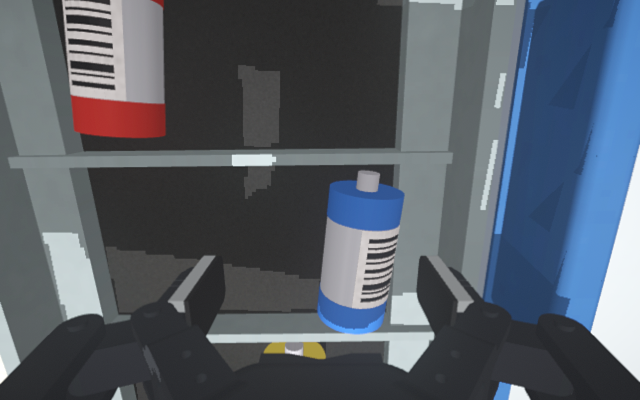

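move_arm(targets=[1, 0, 0, -1, 0, 1, 0, -0.5, -3, 0, 1, 0, -0.5, -5, 0, 1, 0, -0.5, -5, 0])

```text
clock: 50.85
eef_pos: [552.9, 25.0, 73.8]
tcp_rot: [3.137, -0.0, 1.609]
contact_force: [-0.3, 0.1, 0.2]
opening: 0.999
```

Run:
```python
from h import *
st()
f=look('wrist','w30',['blue','blue_label','guard_handle'])
look('side','d6',['guard_handle','blue'])
look('scene','s6',['guard_handle','blue'])
```

```text
{'clock': 50.85, 'eef_pos': [552.922, 25.021, 73.757], 'tcp_rot': [3.137, -0.0, 1.609], 'contact_force': [-0.275, 0.121, 0.221], 'opening': 0.999, 'qpos': [0.043, 0.443, 1.912, -0.0, 0.782, 0.005]}
wrist blue [([579.0, 27.0, 21.0], 0.81)]
wrist blue_label [([584.0, 27.0, 41.0], 0.86), ([508.0, 72.0, 0.0], 0.64)]
wrist guard_handle [([635.0, 76.0, 90.0], 0.92), ([470.0, 114.0, 41.0], 0.17)]
side guard_handle [([630.0, 80.0, 89.0], 0.66), ([655.0, -459.0, 1.0], 0.25)]
side blue [([578.0, 28.0, 22.0], 0.66)]
scene guard_handle [([634.0, 79.0, 89.0], 0.92)]
scene blue [([574.0, 24.0, 27.0], 0.46), ([586.0, 26.0, 37.0], 0.29)]
```

View pics/w30.png

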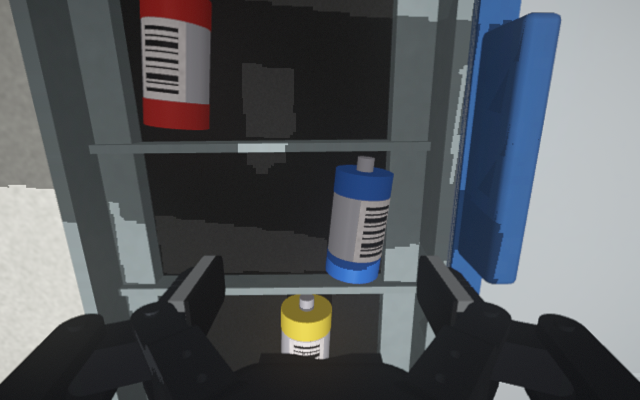

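View pics/d6.png

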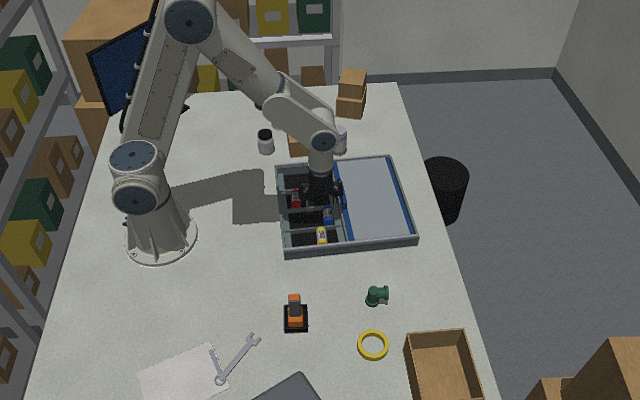

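Run:
```python
from h import *
go([578.5,26,60])
```

```text
shift [0.   2.75 1.08] turn 0.0
```

move_arm(targets=[-1, 0, 0, -2, 0, -1, 0, 0, -2, 0, -1, 0, 0, -2, 0, -1, 0, 0, -2, 0, -1, 0, 0, -2, 0, -1, 0, 0, -2, 0, -1, 0, 1.5, -2, 0, -1, 0, 2.7, -2, 0, -1, 0, 2.7, 0, 0, -1, 0, 2.7, 0.5, 0])

```text
clock: 52.35
eef_pos: [577.8, 25.9, 64.8]
tcp_rot: [-3.14, 0.0, 1.609]
contact_force: [-0.8, 0.7, -0.2]
opening: 0.002
```

Run:
```python
from h import *
st()
f=look('wrist','w31',['blue','blue_label'])
```

```text
{'clock': 52.35, 'eef_pos': [577.775, 25.924, 64.797], 'tcp_rot': [-3.14, 0.0, 1.609], 'contact_force': [-0.756, 0.651, -0.152], 'opening': 0.002, 'qpos': [0.042, 0.49, 1.857, -0.0, 0.797, 0.004]}
wrist blue []
wrist blue_label [([584.0, 28.0, 44.0], 0.79)]
```

View pics/w31.png

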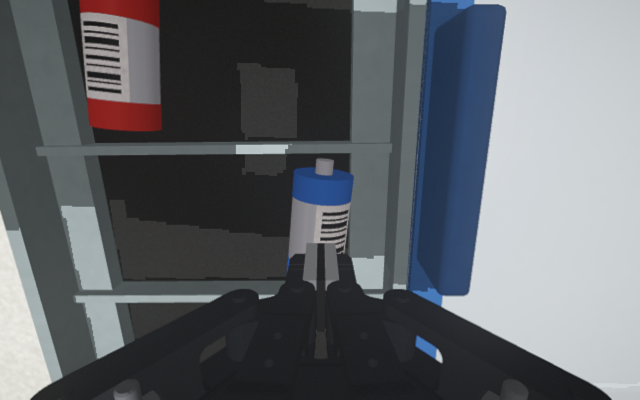

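move_arm(targets=[-1, 0, 0.3, 0.6, 0, -1, 0, 0.3, 1.2, 0, -1, 0, 0.3, 1.7, 0, -1, 0, 0.3, 1.9, 0, -1, 0, 0.3, 1.9, 0])

```text
clock: 53.0
eef_pos: [580.9, 26.0, 46.9]
tcp_rot: [-3.141, -0.0, 1.609]
contact_force: [-0.5, 0.3, -0.3]
opening: 0.001
```

move_arm(targets=[-1, 0, 0, 0.1, 0, -1, 0, 0, 0.2, 0, -1, 0, 0, 0.2, 0])

```text
clock: 53.3
eef_pos: [581.2, 26.1, 45.4]
tcp_rot: [3.142, 0.0, 1.609]
contact_force: [0.4, -0.1, 0.1]
opening: -0.0
```

move_arm(targets=[-1, 0, 0, 0.1, 0, -1, 0, 0, 0.2, 0, -1, 0, 0, 0.2, 0])

```text
clock: 53.6
eef_pos: [581.2, 26.1, 43.2]
tcp_rot: [-3.141, 0.0, 1.609]
contact_force: [-0.1, -0.3, 0.3]
opening: -0.001
```

move_arm(targets=[-1, 0, 0, 0.1, 0, -1, 0, 0, 0.2, 0, -1, 0, 0, 0.2, 0])

```text
clock: 53.9
eef_pos: [581.2, 26.1, 41.2]
tcp_rot: [-3.141, 0.0, 1.609]
contact_force: [0.4, -0.5, 0.6]
opening: 0.004
```

move_arm(targets=[-1, 0, 0, 0.1, 0, -1, 0, 0, 0.1, 0, -1, 0, 0, 0.1, 0])

```text
clock: 54.2
eef_pos: [581.2, 26.1, 40.3]
tcp_rot: [-3.142, -0.0, 1.609]
contact_force: [-0.6, 0.6, -0.1]
opening: 0.001
```

move_arm(targets=[-1, 0, 0, 0.1, 0, -1, 0, 0, 0.1, 0, -1, 0, 0, 0.1, 0])

```text
clock: 54.5
eef_pos: [582.0, 26.0, 40.0]
tcp_rot: [3.14, 0.0, 1.609]
contact_force: [-0.5, -0.7, 4.8]
opening: 0.001
```

move_arm(targets=[-1, 0, -0.1, 0, 0, -1, 0, -0.3, 0, 0, -1, 0, -0.5, 0, 0, -1, 0, -0.7, 0, 0, -1, 0, -0.9, 0, 0, -1, 0, -1.1, 0, 0, -1, 0, -1.3, 0, 0, -1, 0, -1.5, 0, 0, -1, 0, -1.6, 0, 0, -1, 0, -1.6, 0, 0])

```text
clock: 55.5
eef_pos: [565.9, 26.1, 40.0]
tcp_rot: [3.14, -0.001, 1.608]
contact_force: [0.5, 3.4, 5.1]
opening: 0.002
```

Run:
```python
from h import *
st()
f=look('wrist','w32',['blue','blue_label'])
```

```text
{'clock': 55.5, 'eef_pos': [565.887, 26.125, 39.957], 'tcp_rot': [3.14, -0.001, 1.608], 'contact_force': [0.468, 3.403, 5.051], 'opening': 0.002, 'qpos': [0.043, 0.513, 1.896, 0.001, 0.732, 0.004]}
wrist blue [([569.0, 29.0, 23.0], 0.66), ([473.0, 115.0, 40.0], 0.61)]
wrist blue_label [([571.0, 24.0, 45.0], 0.91)]
```

View pics/w32.png

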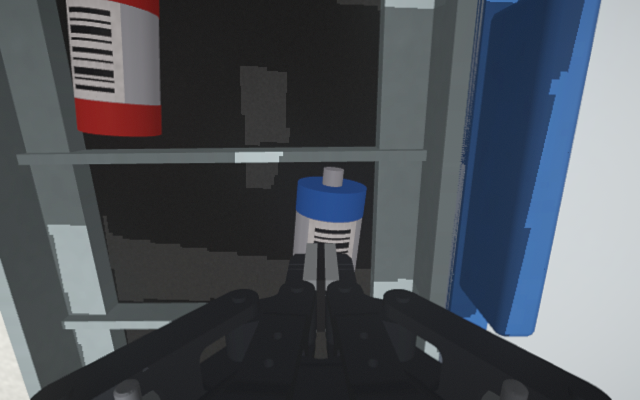

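move_arm(targets=[-1, 0, 0, -1, 0, -1, 0, 0, -3, 0, -1, 0, 0, -6, 0, -1, 0, 0, -9, 0, -1, 0, 0, -12, 0, -1, 0, 0, -12, 0])

```text
clock: 56.25
eef_pos: [567.6, 25.4, 163.8]
tcp_rot: [3.135, 0.0, 1.609]
contact_force: [0.2, 0.5, 0.4]
opening: -0.0
```

Run:
```python
from h import *
st()
f=look('wrist','w33',['blue','blue_label','red_label','green_label'])
im=f['img'][100:300,220:420]; cv2.imwrite('pics/c10.png',cv2.resize(im,None,fx=3,fy=3,interpolation=2))
go([442.5,-359.5,192],1.541)
```

```text
{'clock': 56.25, 'eef_pos': [567.612, 25.432, 163.8], 'tcp_rot': [3.135, 0.0, 1.609], 'contact_force': [0.18, 0.451, 0.424], 'opening': -0.0, 'qpos': [0.042, 0.337, 1.824, -0.0, 0.974, 0.005]}
wrist blue [([568.0, 28.0, 22.0], 0.7), ([515.0, 69.0, -1.0], 0.34)]
wrist blue_label [([571.0, 26.0, 45.0], 0.97)]
wrist red_label [([470.0, 114.0, 40.0], 0.78)]
wrist green_label []
shift [-38.   -13.64  -3.34] turn 3.9
```

View pics/c10.png

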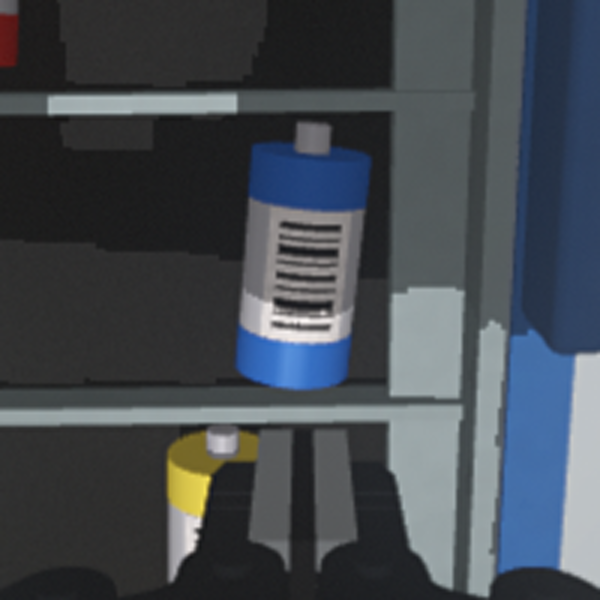

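move_arm(targets=[1, -2, -0.7, -2, 4, 1, -6, -2.2, -3.3, 4, 1, -11, -4, -3.3, 4, 1, -16, -5.7, -3.3, 4, 1, -21, -7.5, -3.3, 4, 1, -26, -9.3, -3.3, 4, 1, -31, -11.1, -3.3, 4, 1, -35, -12.6, -3.3, 4, 1, -38, -13.6, -3.3, 4, 1, -38, -13.6, -3.3, 4])

```text
clock: 57.5
eef_pos: [441.9, -363.3, 191.1]
tcp_rot: [-3.14, 0.0, 1.535]
contact_force: [0.1, -0.1, -0.5]
opening: 1.002
```

Run:
```python
from h import *
f=look('wrist','w34',['scanner','dock'])
st()
go([443,-360.5,81.5],1.541)
```

```text
wrist scanner [([438.0, -362.0, 0.0], 0.58)]
wrist dock []
{'clock': 57.65, 'eef_pos': [443.164, -358.882, 191.222], 'tcp_rot': [-3.14, -0.002, 1.538], 'contact_force': [-0.109, 0.799, 0.451], 'opening': 1.006, 'qpos': [-0.684, 0.312, 1.79, 0.0, 1.042, -0.651]}
shift [-1.800e-01  1.000e-02  1.097e+01] turn -0.2
```

View pics/w34.png

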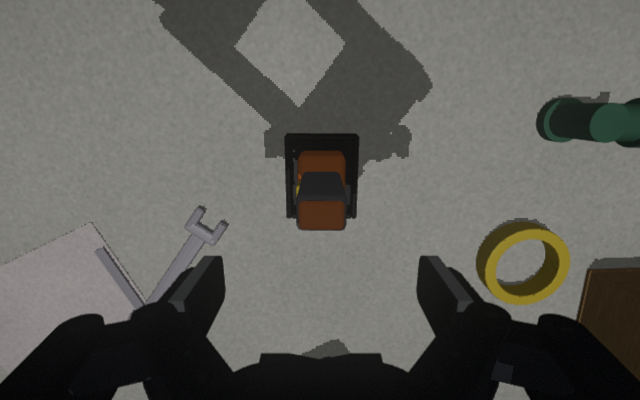

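Aligned (scanner at col 321). Descend and grip.

move_arm(targets=[1, -0.1, 0, 3, 0, 1, -0.1, 0, 6, 0, 1, -0.1, 0, 8.5, 0, 1, -0.1, 0, 10, 0, 1, -0.1, 0, 11, 0, 1, -0.1, 0, 11, 0, 1, -0.1, 0, 11, 0])

```text
clock: 58.35
eef_pos: [444.3, -360.5, 83.0]
tcp_rot: [3.141, 0.001, 1.539]
contact_force: [0.1, -0.3, 0.4]
opening: 0.998
```

move_arm(squeeze=50, targets=[-1, 0, 0, 0, 0, -1, 0, 0, 0, 0, -1, 0, 0, 0, 0, -1, 0, 0, 0, 0, -1, 0, 0, 0, 0, -1, 0, 0, 0, 0, -1, 0, 0, 0, 0, -1, 0, 0, 0, 0])

```text
clock: 59.15
eef_pos: [443.8, -360.7, 82.9]
tcp_rot: [3.141, 0.0, 1.539]
contact_force: [-1.3, 0.3, 6.3]
opening: 0.392
```

move_arm(targets=[-1, 0, 0, -1, 0, -1, 0, 0, -3, 0, -1, 0, 0, -6, 0, -1, 0, 0, -9, 0, -1, 0, 0, -11, 0, -1, 0, 0, -11.5, 0, -1, 0, 0, -11.5, 0])

```text
clock: 59.85
eef_pos: [443.9, -360.6, 198.0]
tcp_rot: [3.141, 0.001, 1.539]
contact_force: [-0.7, 0.4, -1.5]
opening: 0.388
```

Run:
```python
from h import *
st()
look('side','d7',['blue','blue_label','scanner']);look('scene','s7',['blue','blue_label'])
go([570,1,195.5])
```

```text
{'clock': 59.85, 'eef_pos': [443.914, -360.561, 197.966], 'tcp_rot': [3.141, 0.001, 1.539], 'contact_force': [-0.684, 0.401, -1.471], 'opening': 0.388, 'qpos': [-0.685, 0.305, 1.783, 0.0, 1.052, -0.653]}
side blue [([567.0, 25.0, 24.0], 0.64)]
side blue_label [([566.0, 28.0, 37.0], 0.5)]
side scanner [([441.0, -355.0, 118.0], 0.82), ([545.0, 227.0, 28.0], 0.46)]
scene blue [([565.0, 28.0, 24.0], 0.59)]
scene blue_label [([568.0, 26.0, 42.0], 0.56), ([516.0, 75.0, 1.0], 0.18)]
shift [36.5  11.5   0.11] turn 0.0
```

move_arm(targets=[-1, 2, 0.6, 0, 0, -1, 6, 1.9, 0, 0, -1, 11, 3.5, 0, 0, -1, 16, 5, 0, 0, -1, 21, 6.6, 0, 0, -1, 26, 8.2, 0, 0, -1, 31, 9.8, 0, 0, -1, 35, 11, 0, 0, -1, 36.5, 11.4, 0, 0, -1, 36.5, 11.4, 0, 0])

```text
clock: 61.2
eef_pos: [569.9, 3.5, 196.9]
tcp_rot: [-3.141, -0.001, 1.542]
contact_force: [-0.5, -0.2, -1.4]
opening: 0.393
```

Run:
```python
from h import *
f=look('wrist','w35',['blue','blue_label','scanner'])
st(); go([569.5,26.5,197])
```

```text
wrist blue [([567.0, 27.0, 22.0], 0.95)]
wrist blue_label [([571.0, 25.0, 44.0], 0.71)]
wrist scanner [([565.0, 6.0, 116.0], 0.97)]
{'clock': 61.4, 'eef_pos': [568.81, -0.235, 197.027], 'tcp_rot': [-3.141, 0.0, 1.538], 'contact_force': [-0.085, -1.614, -0.579], 'opening': 0.391, 'qpos': [-0.003, 0.303, 1.789, -0.0, 1.051, 0.03]}
shift [ 2.67 -0.02  0.  ] turn 0.0
```

View pics/w35.png

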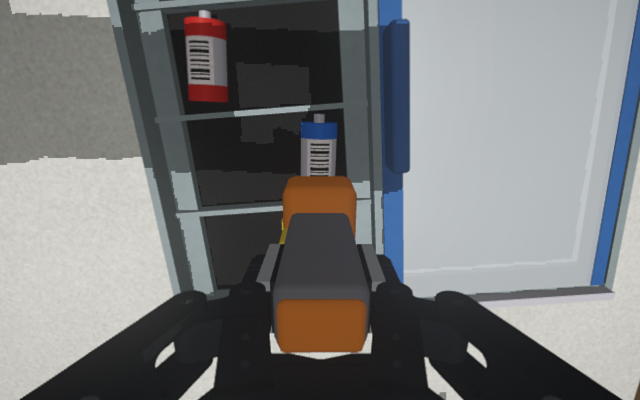

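Blue at col 319, label up. Move on and hold.

move_arm(targets=[-1, 1, 0, 0, 0, -1, 2, 0, 0, 0, -1, 2.6, 0, 0, 0, -1, 2.6, 0, 0, 0, -1, 2.6, 0, 0, 0, -1, 2.6, 0, 0, 0, -1, 2.6, 0, 0, 0, -1, 2.6, 0, 0, 0, -1, 2.6, 0, 0, 0, -1, 2.6, 0, 0, 0])

```text
clock: 62.4
eef_pos: [570.2, 26.7, 197.4]
tcp_rot: [3.142, -0.0, 1.539]
contact_force: [0.5, -0.2, -1.1]
opening: 0.393
```

move_arm(targets=[-1, 0, 0, 0, 0, -1, 0, 0, 0, 0, -1, 0, 0, 0, 0, -1, 0, 0, 0, 0, -1, 0, 0, 0, 0, -1, 0, 0, 0, 0, -1, 0, 0, 0, 0, -1, 0, 0, 0, 0, -1, 0, 0, 0, 0, -1, 0, 0, 0, 0])

```text
clock: 63.4
eef_pos: [570.2, 26.8, 197.3]
tcp_rot: [3.142, -0.0, 1.539]
contact_force: [0.3, 1.1, -2.6]
opening: 0.391
```

Run:
```python
from h import *
st()
a=['blue','blue_label','scanner']
look('scene','s8',a);look('side','d8',a)
im=cv2.imread('pics/s8.png')[90:320,150:430]; cv2.imwrite('pics/c11.png',cv2.resize(im,None,fx=2.5,fy=2.5,interpolation=2))
```

```text
{'clock': 63.4, 'eef_pos': [570.178, 26.768, 197.346], 'tcp_rot': [3.142, -0.0, 1.539], 'contact_force': [0.3, 1.086, -2.577], 'opening': 0.391, 'qpos': [0.044, 0.305, 1.785, 0.0, 1.052, 0.076]}
scene blue [([569.0, 24.0, 27.0], 0.67)]
scene blue_label [([569.0, 28.0, 39.0], 0.65)]
scene scanner [([570.0, 29.0, 118.0], 0.6)]
side blue [([567.0, 28.0, 23.0], 0.76)]
side blue_label [([568.0, 26.0, 38.0], 0.48)]
side scanner [([568.0, 28.0, 120.0], 0.55)]
```

View pics/c11.png

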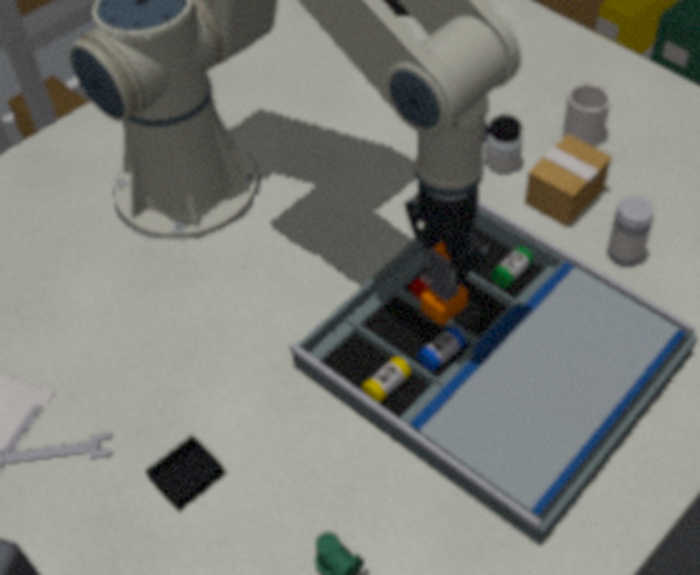

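move_arm(targets=[-1, 0, 0, 0, 0, -1, 0, 0, 0, 0, -1, 0, 0, 0, 0, -1, 0, 0, 0, 0, -1, 0, 0, 0, 0, -1, 0, 0, 0, 0, -1, 0, 0, 0, 0, -1, 0, 0, 0, 0, -1, 0, 0, 0, 0, -1, 0, 0, 0, 0])

```text
clock: 64.8
eef_pos: [570.1, 26.8, 197.3]
tcp_rot: [-3.142, -0.0, 1.539]
contact_force: [0.3, -0.0, -1.8]
opening: 0.395
```

Run:
```python
from h import *
st(); go([443.5,-359.5,197],1.541)
```

```text
{'clock': 64.8, 'eef_pos': [570.128, 26.754, 197.338], 'tcp_rot': [-3.142, -0.0, 1.539], 'contact_force': [0.291, -0.017, -1.785], 'opening': 0.395, 'qpos': [0.044, 0.305, 1.785, 0.0, 1.052, 0.076]}
shift [-3.901e+01 -1.142e+01  3.000e-02] turn -0.1
```

move_arm(targets=[-1, -2, -0.5, 0, 0, -1, -6, -1.8, 0, 0, -1, -11, -3.2, 0, 0, -1, -16, -4.7, 0, 0, -1, -21, -6.1, 0, 0, -1, -26, -7.6, 0, 0, -1, -31, -9.1, 0, 0, -1, -35.5, -10.4, 0, 0, -1, -38, -11.1, 0, 0, -1, -39, -11.4, 0, 0])

```text
clock: 65.8
eef_pos: [442.6, -362.6, 197.4]
tcp_rot: [3.141, 0.001, 1.536]
contact_force: [-0.1, 0.4, -1.9]
opening: 0.39
```

move_arm(targets=[-1, 0, 0, 0, 0, -1, 0, 0, 0, 0, -1, 0, 0, 0, 0])

```text
clock: 66.1
eef_pos: [444.2, -358.0, 197.3]
tcp_rot: [-3.141, -0.001, 1.54]
contact_force: [-0.2, 0.1, -1.4]
opening: 0.393
```

Run:
```python
from h import *
f=look('wrist','w36',['dock','scanner'])
st(); go([443.5,-360,84],1.541)
```

```text
wrist dock [([449.0, -362.0, -2.0], 0.95)]
wrist scanner [([442.0, -356.0, 115.0], 0.69)]
{'clock': 66.25, 'eef_pos': [444.242, -358.364, 197.401], 'tcp_rot': [-3.142, -0.0, 1.54], 'contact_force': [-0.035, -0.156, -1.326], 'opening': 0.394, 'qpos': [-0.681, 0.305, 1.785, 0.0, 1.052, -0.651]}
shift [-0.17 -0.07 11.34] turn -0.0
```

View pics/w36.png

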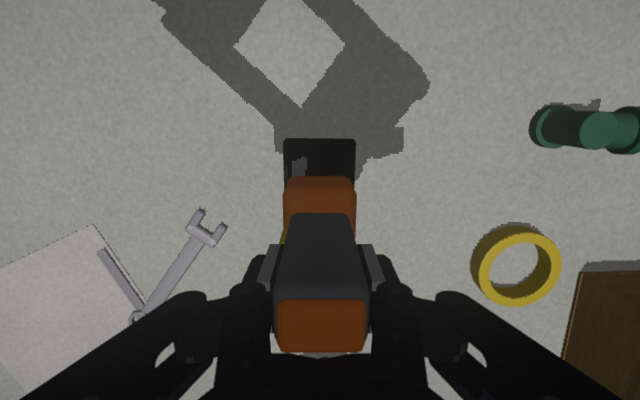

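Over the dock (dock cols 284–356, scanner 283–357). Lower, release, rise.

move_arm(targets=[-1, -0.1, -0.1, 3, 0, -1, -0.1, -0.1, 6, 0, -1, -0.1, -0.1, 8, 0, -1, -0.1, -0.1, 9.5, 0, -1, -0.1, -0.1, 10.3, 0, -1, -0.1, -0.1, 10.8, 0, -1, -0.1, -0.1, 11.1, 0, -1, -0.1, -0.1, 11.3, 0, -1, -0.1, -0.1, 11.4, 0, -1, -0.1, -0.1, 11.4, 0])

```text
clock: 67.25
eef_pos: [442.9, -360.5, 83.7]
tcp_rot: [3.141, 0.0, 1.539]
contact_force: [-0.5, -0.4, -2.7]
opening: 0.394
```

Run:
```python
from h import *
st()
f=look('wrist','w37',['dock','scanner'])
```

```text
{'clock': 67.25, 'eef_pos': [442.878, -360.538, 83.699], 'tcp_rot': [3.141, 0.0, 1.539], 'contact_force': [-0.508, -0.433, -2.666], 'opening': 0.394, 'qpos': [-0.686, 0.452, 1.866, 0.0, 0.823, -0.654]}
wrist dock []
wrist scanner [([440.0, -360.0, 4.0], 0.95)]
```

View pics/w37.png

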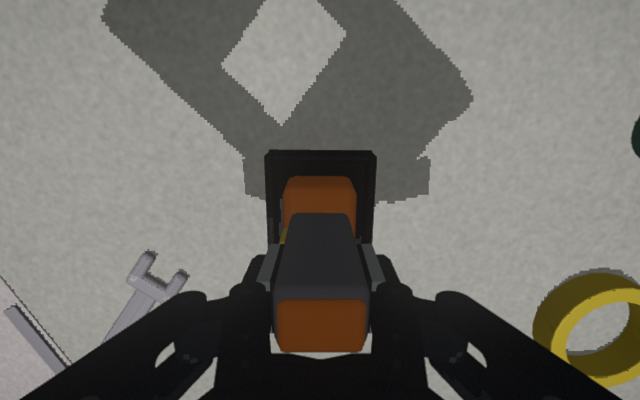

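move_arm(targets=[-1, 0, 0, 0.1, 0, -1, 0, 0, 0.1, 0, 1, 0, 0, 0.1, 0, 1, 0, 0, 0.1, 0, 1, 0, 0, 0.1, 0, 1, 0, 0, 0.1, 0, 1, 0, 0, 0.1, 0, 1, 0, 0, -3, 0, 1, 0, 0, -7, 0, 1, 0, 0, -11, 0])

```text
clock: 68.4
eef_pos: [442.3, -360.1, 194.2]
tcp_rot: [-3.141, -0.001, 1.539]
contact_force: [1.0, -0.4, 0.3]
opening: 0.999
```

Run:
```python
from h import *
st()
look('wrist','w38',['dock','scanner']);look('side','d9',['scanner','dock'])
look('scene','s9',['guard_handle','scanner','dock'])
go([*tw(115,0),160],1.611);print(tw(115,0))
```

```text
{'clock': 68.4, 'eef_pos': [442.347, -360.061, 194.19], 'tcp_rot': [-3.141, -0.001, 1.539], 'contact_force': [1.027, -0.374, 0.287], 'opening': 0.999, 'qpos': [-0.686, 0.308, 1.787, -0.0, 1.047, -0.654]}
wrist dock []
wrist scanner [([442.0, -362.0, 1.0], 0.88)]
side scanner [([429.0, 577.0, -0.0], 0.48)]
side dock [([439.0, -355.0, 3.0], 0.82)]
scene guard_handle [([634.0, 76.0, 88.0], 0.65)]
scene scanner [([443.0, -360.0, 4.0], 0.94)]
scene dock [([442.0, -362.0, 0.0], 0.79)]
shift [44.19 17.72  3.24] turn -4.1
[633.40801227  76.09877343]
```

View pics/w38.png

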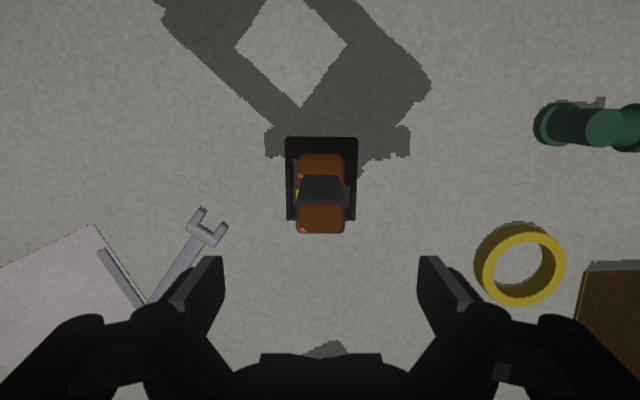

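move_arm(targets=[1, 2, 0.8, -1, -4, 1, 6.5, 2.6, 0, -4, 1, 11, 4.4, 0, -4, 1, 15.5, 6.2, 0, -4, 1, 20, 8, 0, -4, 1, 24.5, 9.8, 0, -4, 1, 29, 11.6, 1, -4, 1, 33.5, 13.4, 2, -4, 1, 38, 15.2, 3, -4, 1, 42, 16.8, 3, -4])

```text
clock: 69.9
eef_pos: [623.5, 56.3, 161.1]
tcp_rot: [-3.138, 0.0, 1.609]
contact_force: [1.0, -0.1, 0.8]
opening: 1.001
```

Run:
```python
from h import *
go([633.5,76,160],1.611)
look('wrist','w39',['guard_handle'])
go([633.5,76,58.5],1.611)
```

```text
shift [1.93 1.08 0.11] turn -0.1
wrist guard_handle [([635.0, 73.0, 92.0], 0.64)]
shift [ 1.69  0.88 10.37] turn 0.1
```

move_arm(targets=[1, 1.8, 0.9, 2, 0, 1, 1.8, 0.9, 5, 0, 1, 1.8, 0.9, 8, 0, 1, 1.8, 0.9, 9.5, 0, 1, 1.8, 0.9, 10.2, 0, 1, 1.8, 0.9, 10.2, 0, 1, 1.8, 0.9, 10.2, 0])

```text
clock: 70.7
eef_pos: [633.1, 72.2, 62.4]
tcp_rot: [3.14, -0.0, 1.608]
contact_force: [0.4, 0.6, 0.1]
opening: 1.0
```

move_arm(squeeze=30, targets=[-1, 0, 0, 0, 0, -1, 0, 0, 0, 0, -1, 0, 0, 0, 0, -1, 0, 0, 0, 0, -1, 0, 0, 0, 0, -1, 0, 0, 0, 0, -1, 0, 0, 0, 0, -1, 0, 0, 0, 0])

```text
clock: 71.5
eef_pos: [631.6, 72.4, 61.6]
tcp_rot: [-3.14, 0.0, 1.609]
contact_force: [-4.8, -0.8, 6.0]
opening: 0.157
```

Run:
```python
from h import *
st(); s=r.sense()['eef_pos']; print(wt(s)); go([*tw(-99.2,wt(s)[1]),s[2]])
```

```text
{'clock': 71.5, 'eef_pos': [631.617, 72.356, 61.609], 'tcp_rot': [-3.14, 0.0, 1.609], 'contact_force': [-4.813, -0.809, 6.021], 'opening': 0.157, 'qpos': [0.112, 0.563, 1.728, -0.0, 0.852, 0.073]}
[113.06101697  -3.66840623]
shift [ -0.03 -21.23   0.03] turn 0.0
```

move_arm(targets=[-1, 0, -1, 0, 0, -1, 0, -3.5, 0, 0, -1, 0, -6, 0, 0, -1, 0, -8.5, 0, 0, -1, 0, -11, 0, 0, -1, 0, -13.5, 0, 0, -1, 0, -16, 0, 0, -1, 0, -18, 0, 0, -1, 0, -19.7, 0, 0, -1, 0, -20.7, 0, 0])

```text
clock: 72.5
eef_pos: [424.0, 62.8, 61.6]
tcp_rot: [3.141, 0.003, 1.611]
contact_force: [2.4, -17.7, 1.2]
opening: 0.156
```

move_arm(targets=[-1, 0, -0.2, 0, 0, -1, 0, -0.4, 0, 0, -1, 0, -0.5, 0, 0, -1, 0, -0.5, 0, 0])

```text
clock: 72.9
eef_pos: [420.0, 62.6, 61.6]
tcp_rot: [3.141, 0.003, 1.611]
contact_force: [1.2, -18.5, 5.0]
opening: 0.156
```

Run:
```python
from h import *
st()
```

```text
{'clock': 72.9, 'eef_pos': [420.042, 62.586, 61.598], 'tcp_rot': [3.141, 0.003, 1.611], 'contact_force': [1.224, -18.542, 5.045], 'opening': 0.156, 'qpos': [0.147, 0.312, 2.185, -0.004, 0.644, 0.11]}
```

move_arm(targets=[-1, 0, -0.1, 0, 0, -1, 0, -0.2, 0, 0, -1, 0, -0.2, 0, 0])

```text
clock: 73.2
eef_pos: [418.2, 62.5, 61.6]
tcp_rot: [3.141, 0.003, 1.611]
contact_force: [1.8, -17.9, 4.8]
opening: 0.16
```

move_arm(targets=[-1, 0, -0.1, 0, 0, -1, 0, -0.2, 0, 0, -1, 0, -0.2, 0, 0])

```text
clock: 73.5
eef_pos: [416.8, 62.4, 61.6]
tcp_rot: [3.14, 0.003, 1.611]
contact_force: [3.5, -18.0, 0.6]
opening: 0.156
```

move_arm(targets=[-1, 0, -0.1, 0, 0, -1, 0, -0.1, 0, 0, -1, 0, -0.1, 0, 0])

```text
clock: 73.8
eef_pos: [416.8, 62.5, 61.6]
tcp_rot: [3.138, 0.003, 1.611]
contact_force: [8.7, -19.1, -4.5]
opening: 0.153
```

At the stop (416.8, force rising). Release and retreat.

move_arm(targets=[1, 0, 0, 0, 0, 1, 0, 0, 0, 0, 1, 0, 0, 0, 0, 1, 0, 0, 0, 0, 1, 0, 0, 0, 0, 1, 0, 0, -3, 0, 1, 0, 0, -7, 0, 1, 0, 0, -12, 0, 1, 0, 0, -15, 0, 1, 0, 0, -15, 0])

```text
clock: 74.8
eef_pos: [418.1, 64.7, 215.4]
tcp_rot: [3.134, -0.001, 1.609]
contact_force: [-0.6, 0.2, 0.3]
opening: 0.999
```

Run:
```python
from h import *
st()
look('wrist','w40',['guard_handle','tray'])
look('scene','s10',['guard_handle','scanner','dock','jar','carton','elbow','tape','mug','can','red','yellow','green','blue'])
look('side','d10',['guard_handle','scanner'])
im=cv2.imread('pics/d10.png')[145:340,260:430]; cv2.imwrite('pics/c12.png',cv2.resize(im,None,fx=3,fy=3,interpolation=2))
```

```text
{'clock': 74.8, 'eef_pos': [418.07, 64.659, 215.443], 'tcp_rot': [3.134, -0.001, 1.609], 'contact_force': [-0.55, 0.205, 0.312], 'opening': 0.999, 'qpos': [0.15, 0.045, 2.063, 0.0, 1.025, 0.112]}
wrist guard_handle [([421.0, 62.0, 89.0], 0.7)]
wrist tray [([511.0, 69.0, 0.0], 0.89)]
scene guard_handle [([420.0, 68.0, 87.0], 0.97)]
scene scanner [([442.0, -360.0, 4.0], 0.95)]
scene dock [([446.0, -358.0, -1.0], 0.69)]
scene jar [([369.0, 420.0, -2.0], 0.67)]
scene carton [([500.0, 426.0, -3.0], 0.74)]
scene elbow [([678.0, -315.0, 0.0], 0.71), ([433.0, 579.0, -0.0], 0.46)]
scene tape [([654.0, -470.0, -4.0], 0.85), ([428.0, 576.0, -0.0], 0.64)]
scene mug [([430.0, 578.0, 2.0], 0.68)]
scene can [([653.0, 385.0, -1.0], 0.64)]
scene red []
scene yellow [([419.0, 67.0, 87.0], 0.3)]
scene green []
scene blue []
side guard_handle [([417.0, 71.0, 87.0], 0.88), ([517.0, 68.0, 1.0], 0.36)]
side scanner []
```

View pics/w40.png

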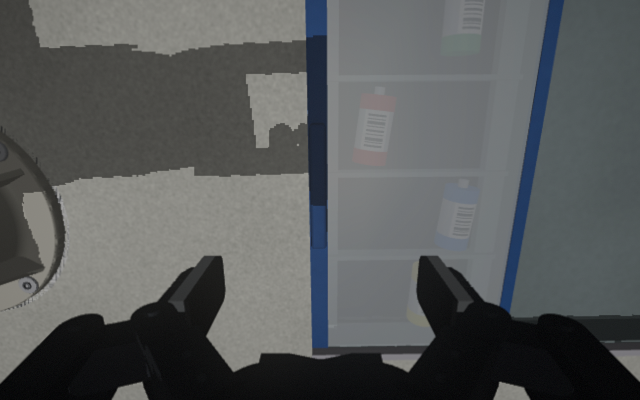

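View pics/c12.png

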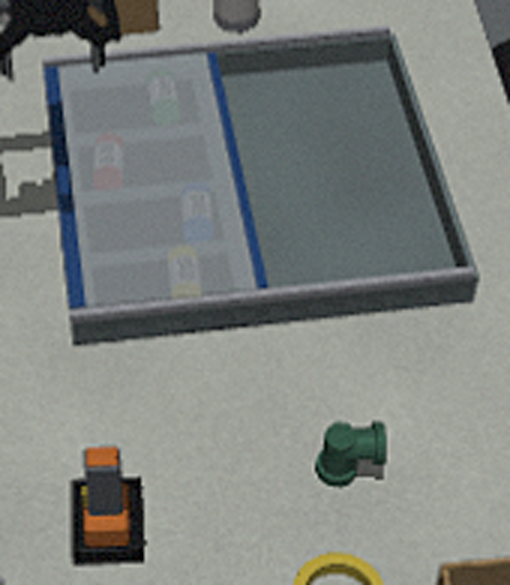

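Run:
```python
from h import *
a=cv2.imread('pics/side0.png')[150:260,265:360].astype(int);b=cv2.imread('pics/d10.png')[150:260,265:360].astype(int)
m=lambda i:(i[...,0]-i[...,2]>45)
A,B=m(a),m(b);print(A.sum(),B.sum(),(A&B).sum(),[np.argwhere(x[40:]).mean(0).round(2) for x in(A,B)])
print(r.sign_off())
```

```text
564 482 464 [array([28.76, 41.92]), array([31.16, 44.62])]
the job is handed in; nothing more can be done
None
```

I carried out every step and handed the job in at about 75 s of the 210 s allowed. One contact went over the 40 N pressing limit, and I can't tell whether it counts against the run (details below).

- **Guard and rolling:** All four cylinders were there. I slid the guard open and rolled each cylinder along its lane until its label faced up.
- **Scanning:** I scanned in the order red, yellow, green, blue. Each hold lasted about 3 s, with the scanner about 8 cm above the label and within a few millimetres of its centre.
- **Blue knocked:** During the green scan blue was knocked about 9 cm along its lane, leaving its label about 0.5 rad off vertical. I docked the scanner and dragged blue back label-up with the closed fingertips. Then I fetched the scanner and scanned blue.
- **Finish:** I stood the scanner back in its dock, pulled the guard shut to its stop and lifted the arm clear.

**Last checks:**
- **Guard:** The handle was back within about 3 mm of where it started, and the blue edges in the side picture overlay the starting picture.
- **Scanner:** It reads (442, -360, 4) mm, upright and about 3 mm from the dock's centre.
- **Cylinders:** All four show label-up in the tray under the guard. The detector did not find them through the guard, so this rests on the pictures.
- **Bystanders:** All were within about 6 mm of their starting readings.

**What went less well:** While first trying to get a finger behind the knocked blue cylinder, the gripper pressed on something. It was probably the open guard's handle. The wrist read about 79 N upward and 35 N sideways before I backed off. That is under the 120 N wrist limit. It would break the 40 N limit if it was the gripper's body, rather than a finger, that touched.

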